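Refill the panela caddy with a push stick

ROBOT

A 6-joint arm with a two-finger parallel gripper is mounted at the origin on the work surface. World frame = base frame: x ahead of the robot, y to its left, z up, the work surface at z = 0. Lengths are in m, angles in rad, forces in N, time in s.
With the tool pointing down it reaches from about 0.25 to 0.775 m from the base axis. Payload 4 kg.
Tool frame: the origin (TCP) lies between the finger pads; the fingertips stand 14 mm ahead of it and the grasp point (between the pads) lies 5 mm behind it (tip_reach is the distance from the TCP to the fingertips, in m); z points along the fingers, y is the line along which they close (so a half turn about z gives the same grasp; the last joint's range is limited). The gripper opens to 94 mm and grips with 3 to 60 N. Pads are 16 mm wide; open, the fingers measure 119 mm over their backs; the gripper's body (75 mm by 177 mm) begins 78 mm behind the grasp point.
Start: joints at [-1.38, 0.087, 1.371, -0, 1.684, -0.103], TCP at [0.159, -0.526, 0.22] pointing down, gripper open.
Joint ranges: [-3.1, 3.1], [-0.76, 2.03], [0.27, 2.55], [-1.08, 4.22], [0.17, 2.65], [-2.57, 2.57]. Speed limits (rad/s): [2.79, 2.79, 3.14, 3.14, 3.14, 3.14].

INTERFACE

Orientations are given as [roll, pitch, yaw] about the fixed x, y, z axes, in that order (R = Rz(yaw) Ry(pitch) Rx(roll)).
In Python, from bench import * gives the robot as it stands. The module is installed in compiled form; this text tells all that it offers.
- The arm moves only by the tool servo_tool, never from a script. Its argument "targets" is a list of rows, each a list of 4 numbers: the shift along the tool's x, y, z in cm, then the turn about the tool's z in degrees. A call has 1 to 8 rows; each row is the pose to reach, as a shift and turn from the pose commanded when the call began, along the tool's axes at that moment; what a row does not reach only later rows make up. A row lasts 1/8 s, in which the tool goes at most 62.5 mm and 10.7 degrees, less where a joint would pass 70% of its speed; a pose out of reach is approached as far as the arm can. A call with a gripper value outside its range is refused whole. "claw" is the closure in counts, from 0 (fully open) to 255 (shut), set as the call begins (left out, the last holds). The fingers move at their own pace and stop on an object; the grip force is fixed at half the most. Time passes only in rows, so rows that repeat a pose let the fingers close. It gives the time, the measured TCP pose, the force, the opening and the grip force at its end, in the units of the state.
- get_obs(): the state, without advancing time (a new reading comes with each control period).
- snapshot(name): name is "side" or "top" or "wrist"; returns the picture (400x640x3 uint8, blue, green, red); there is no depth.
- camera_model(name): a dict with "camera_matrix" (3x3 intrinsics, pixels), "camera_from_world" (4x4, takes a point from world to camera coordinates). Camera axes: x right, y up, looking along -z (the intrinsics and any distortion apply to the point x, -y, -z); pixel columns grow to the right and rows downward; lengths in m; the calibration is good to about 2 mm. A picture is of the moment at which its call begins: read the wrist's pose just before it. camera_model takes no time and is no camera call; for the wrist camera it gives the pose at the moment of the call.
- close_job(): hands the job in; it is judged then, once.
The state is a dict: "time": time; "joint_positions": joint angles; "qvel": joint speeds; "joint_torque": joint torques, N m; "tool_pos": TCP position; "ee_rot": TCP orientation; "wrist_force": force on the tool from outside, world axes, zero at the start; "wrist_torque": the same for the moment, N m; "width": finger opening in m; "finger_force": force on a finger pad.
Only numpy, scipy, OpenCV 4.12 (cv2) and the standard library are available. Lean on these libraries where they do the work, as an engineer would, in place of code of your own. Each camera call takes 0.05 s, during which the arm holds its last target. There are 200 camera calls.

TASK

Refill the green caddy: press its red button so the tray pops out, and lay all the brown panela bars that are there (three or four) on the wooden board in one row, end to end along the aluminium fence, outside the tray. Then, holding the push stick, feed the whole row along the fence, keeping the bars against it, until every bar is fully in the tray; your fingers must never touch a bar in the tray. Finally stand the push stick upright on its cork pad, push the tray home until it clicks and stays shut, and leave the other kitchen things where they are.

Things in the scene. Friction and masses are not known exactly. Their poses are not given: they have to be found in the camera images.
- station: Fixed loading station: board with fence, then green caddy. Origin on the counter, in the plane of the fence's face, where the board ends and the tray begins; x away from the robot, y along the fence in the feeding direction, z up. The tray pops out to -x, in front of the board's end: bars slid along the fence in +y enter its open side at y = 0.
- board_top (a point): Middle of the wooden board's top, 20 mm above the counter, axes as the station: board 120 mm (x) by 342 mm (y); in the station frame x -100 to 20 mm, y -345 to -3 mm. Lay the bars here.
- fence_face (a point): Middle of the top edge of the aluminium fence's face, 32 mm above the counter (12 above the board), axes as the station: the face is the plane x = 0, fence 14 mm thick behind it (x 0 to 14), 335 mm long, station y -345 to -10 mm.
- caddy_roof (a point): Centre of the green caddy's flat roof, 70 mm above the counter, axes as the station. Caddy in the station frame: x 0 to 110 mm, y -10 to 266 mm; open in front, 62 mm free under the roof; its side wall at y -10 to -3 stops any bar sticking out of the tray.
- tray (a joint): Slide of the tray: 0 = home and latched, 0.060 m = fully popped out (towards station -x). A spring drives it out (about 6 N at home, 3 N when out); to latch, push it in to about -0.003 (stop at -0.004) with up to about 15 N until it clicks; released, it then stays at about 0.
- tray_floor (a point): Centre of the tray's inner floor, 18 mm above the counter (2 below the board); moves with the tray; axes as the station. Inside 60 mm (x) by 250 mm (y), open at the -y end where bars enter; back and end (+y) walls 28 mm tall. When out, the back wall is 3 mm behind the fence's plane, the front panel (8 mm thick) 57 mm in front of it. Bars may stick out 3 mm at most.
- tray_front (a point): Middle of the outer face of the tray's yellow front panel (256 mm wide, 6 to 56 mm above the counter), 31 mm above the counter; the panel faces station -x. Push here, towards +x, to shut the tray; when home the face stands 5 mm proud of the housing.
- release (a joint): Travel of the red release button: 0 up, 0.010 m fully pressed; lets the tray go at about 6 mm (about 3.5 N; 4.5 N at the bottom), springs back.
- release_top (a point): Centre of the top of the red release button (32 mm across) on the caddy's roof, 82 mm above the counter when up; press it straight down.
- stick: Push stick: a wooden foot 60 (x) x 36 (y) x 28 mm tall with an upright red square handle 22 x 22 mm on its middle, from 28 up to 114 mm above the underside. Origin: centre of the underside; z up along the handle. 0.25 kg, weight mostly in the foot; stands by itself, starts on the cork pad.
- pad: Fixed square cork pad 90 x 90 x 3 mm, where the push stick stands. Origin: centre of its underside.
- panela1: Brown bar of panela (hard cane sugar) 60 (x) x 46 (y) x 34 mm (z), about 0.13 kg. Origin: its centre, 17 mm above what it lies on. May be absent.
- panela2: Brown bar of panela (hard cane sugar) 60 (x) x 46 (y) x 34 mm (z), about 0.13 kg. Origin: its centre, 17 mm above what it lies on. May be absent.
- panela3: Brown bar of panela (hard cane sugar) 60 (x) x 46 (y) x 34 mm (z), about 0.13 kg. Origin: its centre, 17 mm above what it lies on. May be absent.
- panela4: Brown bar of panela (hard cane sugar) 60 (x) x 46 (y) x 34 mm (z), about 0.13 kg. Origin: its centre, 17 mm above what it lies on. May be absent.
- mug: Blue ceramic mug, 80 mm across, 90 mm tall; origin at the centre of its underside. Leave alone.
- saucer: White saucer, 84 mm across, 16 mm tall; origin at the centre of its underside. Leave alone.
- funnel: Orange plastic funnel standing mouth down, 94 mm across, 85 mm tall; origin at the centre of its underside. Leave alone.
- sugar_jar: Steel sugar jar with hinged lid and clip, 86 mm across, 103 mm tall; origin at the centre of its underside. Leave alone.

How it is judged:
By the outcome, as a careful person would: the job done as asked, in the order asked, and still so for the second after the job is handed in, with the robot touching nothing.
Of panela1, panela2, panela3, panela4 only 3 to 4 are there at a start; the rules pass over those that are not, and their reading is None.
At some moment in a run one of panela1, panela2, panela3, panela4, stick may be knocked a few centimetres aside while the robot is not near it.
Once in a run the grip may slacken for a moment while it holds something.
It also fails if it takes over 210 s, if anything falls off the work surface, if the arm or the gripper's body presses on something with over 40 N, if the wrist force passes 120 N, or if a joint passes its speed limit or range.

## Working session

There is one attempt and no reset: what is moved stays moved. The work goes in short steps, Python scripts to look and compute and a tool call to move; the robot and the scene stay as the last step left them, time stands still between calls to the robot, and variables do not carry over. Pictures are saved under pics/ and viewed, at most 14 in all, crops included, and the job is handed in when it is done.

Besides the shell and the picture viewer there is one more tool, called by a JSON object that holds its "api" and its "payload". servo_tool: Moves the arm, as the interface text tells. Its arguments: {"type":"object","properties":{"targets":{"type":"array"},"claw":{"type":"number"}},"required":["targets"]}

```bash
ls; mkdir -p pics; cat > h.py <<'E'
from bench import *
import numpy as np, cv2
from scipy.spatial.transform import Rotation as Rn
def obs():
    o=get_obs();print({k:np.round(o[k],4).tolist() for k in("time","tool_pos","ee_rot","wrist_force","width","finger_force")});return o
def proj(cm,P):
    P=np.atleast_2d(P);c=(cm["camera_from_world"]@np.c_[P,np.ones(len(P))].T)[:3]
    c=np.array([c[0],-c[1],-c[2]]);u=cm["camera_matrix"]@c;return (u[:2]/u[2]).T
def ray(cm,uv,z):
    T=np.linalg.inv(cm["camera_from_world"]);uv=np.atleast_2d(uv)
    d=np.linalg.inv(cm["camera_matrix"])@np.c_[uv,np.ones(len(uv))].T
    d=T[:3,:3]@np.array([d[0],-d[1],-d[2]]);o=T[:3,3]
    return (o[:,None]+d*(z-o[2])/d[2]).T[:,:2]
E
python3 - <<'E'
from h import *
obs()
for n in("side","top"):
    im=snapshot(n);cv2.imwrite(f"pics/{n}0.png",im);cm=camera_model(n);print({k:(np.round(v,3).tolist() if not isinstance(v,str) else v) for k,v in cm.items()})
E
```

```text
pics
{'time': 0.0, 'tool_pos': [0.1592, -0.5259, 0.2183], 'ee_rot': [-3.1394, -0.0002, 0.2938], 'wrist_force': [0.6763, -0.1596, -0.122], 'width': 0.0935, 'finger_force': 0.0}
{'camera_matrix': [[379.559, 0.0, 319.962], [0.0, 379.559, 202.046], [0.0, 0.0, 1.0]], 'camera_from_world': [[-0.797, -0.604, -0.017, 0.448], [0.321, -0.447, 0.835, -0.262], [-0.512, 0.66, 0.55, -0.742], [0.0, 0.0, 0.0, 1.0]]}
{'camera_matrix': [[404.314, 0.0, 322.59], [0.0, 404.314, 196.046], [0.0, 0.0, 1.0]], 'camera_from_world': [[-0.024, -1.0, -0.006, 0.001], [0.988, -0.024, 0.153, -0.601], [-0.154, -0.002, 0.988, -1.152], [0.0, 0.0, 0.0, 1.0]]}
```

View pics/top0.png

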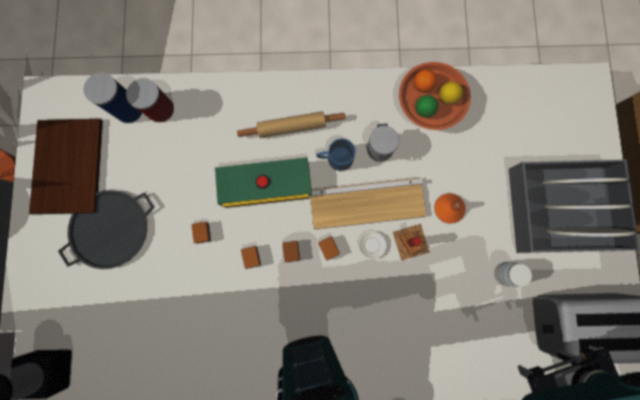

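View pics/side0.png

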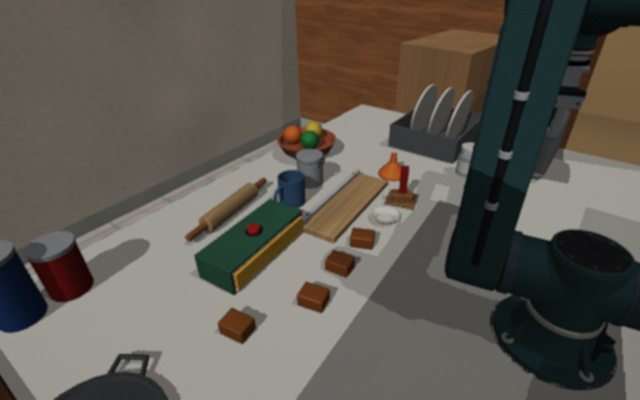

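The top view shows the caddy at about (263,182) with its button at (263,182), and the board at about (368,206). Four bars are at (201,232), (251,257), (291,251) and (329,247). The saucer is at (374,244), the stick on its pad at (411,242), and the funnel at (450,208). The side view agrees.

```bash
python3 - <<'E'
from h import *
im=cv2.imread("pics/top0.png");cm=camera_model("top")
crop=cv2.resize(im[140:280,180:480],None,fx=2.6,fy=2.6,interpolation=cv2.INTER_CUBIC);cv2.imwrite("pics/topc.png",crop)
hsv=cv2.cvtColor(im,cv2.COLOR_BGR2HSV);H,S,V=cv2.split(hsv)
def blobs(m,z,name,lo=60):
    n,l,st,c=cv2.connectedComponentsWithStats(m.astype(np.uint8))
    for i in range(1,n):
        if st[i,4]>lo and 150<c[i][1]<275 and 180<c[i][0]<480:
            pts=np.argwhere(l==i)[:,::-1].astype(np.float32);w=ray(cm,pts,z)
            r=cv2.minAreaRect((w*1000).astype(np.float32))
            print(name,np.round(c[i],1),st[i,4],np.round(r[0],1),np.round(r[1],1),round(r[2],1))
blobs((H>50)&(H<85)&(S>90),.07,"green")
blobs((H<16)&(S>140)&(V>60),.034,"brown")
blobs((H>=10)&(H<=22)&(S>60)&(S<160)&(V>110),.02,"board",500)
blobs(((H<5)|(H>174))&(S>170),.082,"red",20)
E
```

```text
green [262.6 180.2] 2859 [648.6 160.9] [100.8 267.5] 5.1
brown [262.  181.1] 102 [653.2 168.5] [30.2 31. ] 89.9
brown [449.2 208.1] 659 [ 557.8 -389.9] [84.6 84.3] 42.2
brown [200.1 232.1] 253 [503.5 352.1] [53.8 41.6] 9.3
brown [410.8 242. ] 353 [ 462.1 -270.6] [64.9 57.4] 30.3
brown [328.5 247.7] 244 [448.7 -26.6] [52.2 39.3] 24.9
brown [290.7 251.2] 240 [441.8  84.3] [51.7 39.7] 7.7
brown [250.2 256.9] 256 [427.5 203.3] [52.6 41.3] 13.4
board [367.4 206.1] 3782 [ 571.3 -146. ] [101.5 347. ] 5.0
board [407.6 241.1] 570 [ 461.6 -271.1] [87.9 87.9] 15.0
red [262.  181.1] 92 [643.7 161.1] [29.3 28.6] 43.9
red [416.2 240.9] 52 [ 460.5 -273.8] [17.4 23.1] 24.7
```

View pics/topc.png

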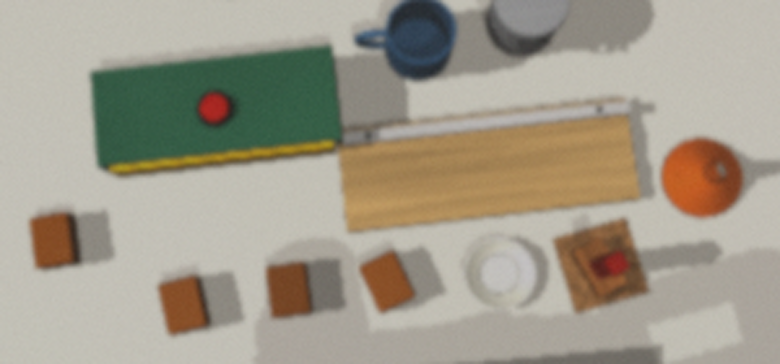

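```bash
cat >> h.py <<'E'
def rel(x,y,z,yaw):
    o=get_obs();R=Rn.from_euler("xyz",o["ee_rot"]);d=R.inv().apply(np.array([x,y,z])-o["tool_pos"])*100
    t=-(yaw-np.degrees(o["ee_rot"][2])+180)%360-180 if 0 else -(((yaw-np.degrees(o["ee_rot"][2]))+180)%360-180)
    print("->",(x,y,z,yaw),"shift cm",np.round(d,2).tolist(),"turn",round(t,1))
E
python3 - <<'E'
from h import *
rel(.644,.161,.22,95)
E
```

```text
-> (0.644, 0.161, 0.22, 95) shift cm [66.3, -51.71, -0.04] turn -78.2
```

{"api": "servo_tool", "payload": {"targets": [[66.3, -51.7, 0, -78.2], [66.3, -51.7, 0, -78.2], [66.3, -51.7, 0, -78.2], [66.3, -51.7, 0, -78.2], [66.3, -51.7, 0, -78.2], [66.3, -51.7, 0, -78.2], [66.3, -51.7, 0, -78.2], [66.3, -51.7, 0, -78.2]], "claw": 255}}

```text
time: 1.1
tool_pos: [0.4483, -0.1161, 0.2192]
ee_rot: [-3.141, 0.0, 1.661]
wrist_force: [-0.1, -0.7, 0.0]
width: 0.0173
finger_force: 0.0
```

```bash
python3 - <<'E'
from h import *
rel(.644,.161,.22,95)
E
```

```text
-> (0.644, 0.161, 0.22, 95) shift cm [25.83, 21.99, -0.09] turn 0.2
```

{"api": "servo_tool", "payload": {"targets": [[25.8, 22, 0, 0.2], [25.8, 22, 0, 0.2], [25.8, 22, 0, 0.2], [25.8, 22, 0, 0.2], [25.8, 22, 0, 0.2], [25.8, 22, 0, 0.2], [25.8, 22, 0, 0.2]]}}

```text
time: 1.98
tool_pos: [0.6442, 0.1599, 0.2175]
ee_rot: [-3.139, 0.0, 1.658]
wrist_force: [-0.0, -1.2, -0.4]
width: 0.0006
finger_force: 0.0
```

```bash
python3 - <<'E'
from h import *
obs();cm=camera_model("wrist");im=snapshot("wrist");cv2.imwrite("pics/w1.png",im)
print(np.round(np.linalg.inv(cm["camera_from_world"]),3).tolist(),cm["camera_matrix"].tolist())
print(proj(cm,[[.6437,.1611,.082]]))
rel(.644,.161,.10,95)
E
```

```text
{'time': 1.975, 'tool_pos': [0.6442, 0.1599, 0.2175], 'ee_rot': [-3.1387, 0.0003, 1.6579], 'wrist_force': [-0.0254, -1.2427, -0.4017], 'width': 0.0006, 'finger_force': 0.0}
[[0.996, -0.084, -0.022, 0.639], [0.086, 0.958, 0.274, 0.24], [-0.002, -0.275, 0.961, 0.383], [0.0, 0.0, 0.0, 1.0]] [[326.4892596845617, 0.0, 320.4031325552072], [0.0, 326.4892596845617, 200.03048540695917], [0.0, 0.0, 1.0]]
[[318.31183267 193.26340022]]
-> (0.644, 0.161, 0.1, 95) shift cm [0.25, 0.07, 11.81] turn -0.1
```

View pics/w1.png

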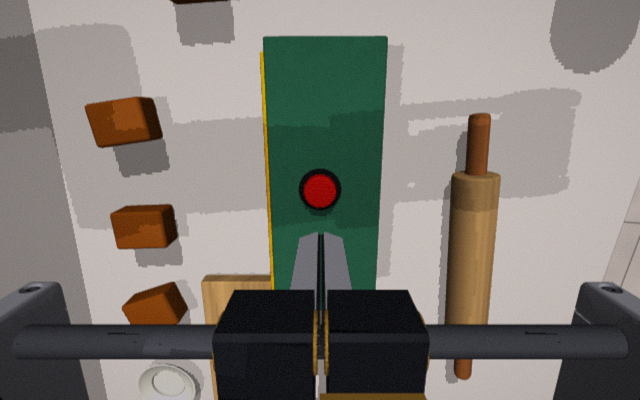

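Wrist view: the button is at (320,190), the roof's far corners are at (264,37) and (387,37), and the near board corner is at (203,277).

```bash
python3 - <<'E'
from h import *
cm=camera_model("wrist");im=cv2.imread("pics/w1.png");H,S,V=cv2.split(cv2.cvtColor(im,cv2.COLOR_BGR2HSV))
print("btn",ray(cm,[[320,190]],.082))
g=((H>50)&(H<85)&(S>90)).astype(np.uint8);ys,xs=np.nonzero(g)
c=max(cv2.findContours(g,0,2)[0],key=cv2.contourArea)[:,0]
# right edge line & left edge (roof) & top edge, rows 45..225
R=[];L=[]
for r in range(50,225,3):
    q=np.nonzero(g[r])[0];q=q[(q>240)&(q<400)];R.append([q.max()+.5,r]);L.append([q.min()-.5,r])
T=[[u,np.nonzero(g[:100,u])[0].min()-.5] for u in range(272,380,3)]
for n,P in(("R",R),("L",L),("T",T)):
    w=ray(cm,P,.07);vx,vy,x0,y0=cv2.fitLine((w*1000).astype(np.float32),cv2.DIST_HUBER,0,.01,.01).ravel()
    print(n,x0,y0,np.degrees(np.arctan2(vy,vx)), "at", w[0]*1000,w[-1]*1000)
E
```

```text
btn [[0.64472303 0.16282734]]
R 699.00134 214.26358 -85.052444 at [692.64615082 291.69060316] [706.40078761 129.15565749]
L 591.316 205.0844 -84.962036 at [584.50296708 282.50518265] [598.66933552 119.93659762]
T 642.4078 298.2986 4.8524985 at [591.50109647 293.97687152] [682.86243552 301.73301833]
```

{"api": "servo_tool", "payload": {"targets": [[0.2, 0.1, 5, 0], [0.2, 0.1, 10, 0], [0.2, 0.1, 11.3, 0], [0.2, 0.1, 11.6, 0], [0.2, 0.1, 11.6, 0]]}}

```text
time: 2.65
tool_pos: [0.6463, 0.1601, 0.1063]
ee_rot: [3.137, -0.0, 1.655]
wrist_force: [-0.3, -0.2, -0.7]
width: 0.0004
finger_force: 0.0
```

{"api": "servo_tool", "payload": {"targets": [[0.1, -0.1, 0.7, 0], [0.1, -0.1, 1.2, 0], [0.1, -0.1, 1.6, 0], [0.1, -0.1, 1.7, 0], [0.1, -0.1, 1.7, 0]]}}

```text
time: 3.28
tool_pos: [0.6449, 0.1615, 0.0873]
ee_rot: [3.139, -0.0, 1.655]
wrist_force: [3.1, 0.7, 4.0]
width: 0.0008
finger_force: 1.9
```

{"api": "servo_tool", "payload": {"targets": [[0, 0, -5, 0], [-10, -12, -11, 0], [-15, -18, -11, 0], [-15, -24, -11, 0], [-15, -24, -11, 0], [-15, -24, -11, 0]], "claw": 0}}

```text
time: 4.03
tool_pos: [0.4142, -0.0092, 0.1957]
ee_rot: [-3.138, -0.0, 1.654]
wrist_force: [0.6, -0.2, 0.9]
width: 0.0568
finger_force: 0.0
```

```bash
cat >> h.py <<'E'
def bars(name="pics/t.png",snap=True):
    im=snapshot("top") if snap else cv2.imread(name)
    if snap: cv2.imwrite(name,im)
    cm=camera_model("top");H,S,V=cv2.split(cv2.cvtColor(im,cv2.COLOR_BGR2HSV))
    m=((H<16)&(S>140)&(V>60)).astype(np.uint8)
    n,l,st,c=cv2.connectedComponentsWithStats(m)
    for i in range(1,n):
        if st[i,4]>60 and 150<c[i][1]<290 and 180<c[i][0]<480:
            w=ray(cm,np.argwhere(l==i)[:,::-1],.034);r=cv2.minAreaRect((w*1000).astype(np.float32))
            print(np.round(c[i]),st[i,4],np.round(w.mean(0)*1000,1),"rect",np.round(r[0],1),np.round(r[1],1),round(r[2],1))
def st(x,y):
    a=np.radians(5);return (.6058+x*np.cos(a)-y*np.sin(a),.0289+x*np.sin(a)+y*np.cos(a))
E
python3 - <<'E'
from h import *
bars("pics/t1.png");obs()
im=cv2.imread("pics/t1.png");cv2.imwrite("pics/t1c.png",cv2.resize(im[140:280,180:480],None,fx=2.6,fy=2.6,interpolation=cv2.INTER_CUBIC))
E
```

```text
[262. 181.] 103 [652.9 168.5] rect [653.2 168.5] [30.2 31. ] 89.9
[449. 208.] 654 [ 557.7 -389.2] rect [ 557.8 -389.9] [84.6 84.3] 42.3
[200. 232.] 257 [503.6 351.7] rect [503.6 351.7] [53.8 42.5] 9.2
[411. 243.] 297 [ 457.7 -269.9] rect [ 458.3 -268.9] [64.  59.9] 49.5
[250. 257.] 259 [427.6 203.3] rect [427.8 203.3] [53.2 41.4] 13.4
{'time': 4.075, 'tool_pos': [0.4116, -0.0107, 0.1967], 'ee_rot': [-3.1367, 0.0019, 1.6529], 'wrist_force': [-2.6741, -1.2764, 0.426], 'width': 0.0608, 'finger_force': 0.0}
```

View pics/t1c.png

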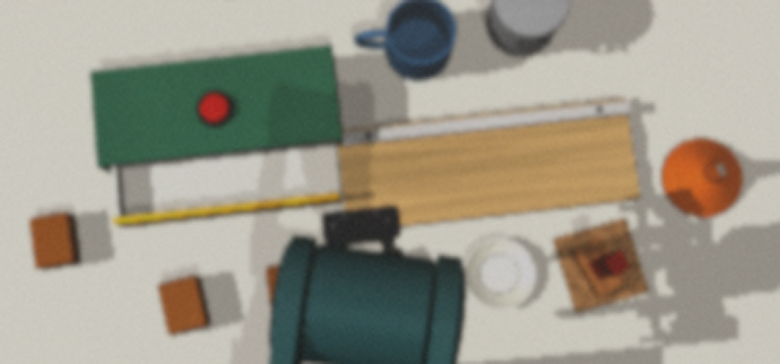

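The tray is fully out and the bars are undisturbed (two are visible, the others are behind the arm).

```bash
python3 - <<'E'
from h import *
rel(.4487,-.0266,.12,24.9)
E
```

```text
-> (0.4487, -0.0266, 0.12, 24.9) shift cm [-1.87, 3.6, 7.66] turn 69.8
```

{"api": "servo_tool", "payload": {"targets": [[-1.8, 3.6, 0, 30], [-1.8, 3.6, 3, 69.8], [-1.8, 3.6, 5, 69.8], [-1.8, 3.6, 7, 69.8], [-1.8, 3.6, 7.5, 69.8], [-1.8, 3.6, 7.5, 69.8], [-1.8, 3.6, 7.5, 69.8], [-1.8, 3.6, 7.5, 69.8]], "claw": 0}}

```text
time: 5.08
tool_pos: [0.4538, -0.023, 0.1204]
ee_rot: [-3.14, 0.003, 0.438]
wrist_force: [0.1, 0.6, 0.3]
width: 0.0937
finger_force: 0.0
```

```bash
cat >> h.py <<'E'
def wbar(name,z=.034):
    o=obs();cm=camera_model("wrist");im=snapshot("wrist");cv2.imwrite(name,im)
    H,S,V=cv2.split(cv2.cvtColor(im,cv2.COLOR_BGR2HSV));m=((H<16)&(S>140)&(V>60)).astype(np.uint8)
    n,l,s,c=cv2.connectedComponentsWithStats(m)
    for i in range(1,n):
        if s[i,4]>200:
            w=ray(cm,np.argwhere(l==i)[:,::-1],z);r=cv2.minAreaRect((w*1000).astype(np.float32))
            print(np.round(c[i]),s[i,:],"rect",np.round(r[0],1),np.round(r[1],1),round(r[2],1))
E
python3 - <<'E'
from h import *
wbar("pics/w2.png")
rel(.4487,-.0266,.029,24.9)
E
```

```text
{'time': 5.075, 'tool_pos': [0.4538, -0.023, 0.1204], 'ee_rot': [-3.1398, 0.0028, 0.4382], 'wrist_force': [0.1281, 0.5832, 0.3294], 'width': 0.0937, 'finger_force': 0.0}
[ 30. 116.] [   0   73   61   88 4594] rect [429.1 204.8] [58.2 43.5] 12.7
[188. 166.] [ 155  124   68   85 4009] rect [443.2  85.9] [58.  42.7] 7.2
[321. 215.] [ 294  177   56   73 3688] rect [451.9 -24.7] [61.5 44.1] 23.8
[561. 268.] [ 514  250  103   40 1682] rect [ 490.2 -237.6] [37.6 79.2] 14.8
-> (0.4487, -0.0266, 0.029, 24.9) shift cm [-0.61, 0.11, 9.16] turn 0.2
```

View pics/w2.png

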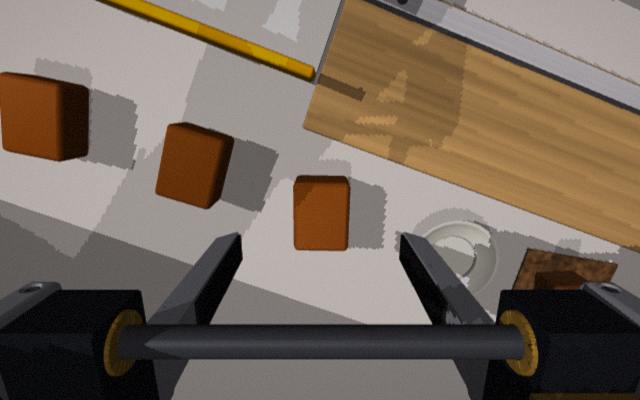

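The bar is centred between the fingers at (321,215). I'm descending to grasp it.

{"api": "servo_tool", "payload": {"targets": [[-0.4, 0.1, 4, 0], [-0.4, 0.1, 7.5, 0], [-0.4, 0.1, 9, 0], [-0.4, 0.1, 9.1, 0], [-0.4, 0.1, 9.1, 0], [-0.4, 0.1, 9.1, 0]]}}

```text
time: 5.88
tool_pos: [0.4528, -0.0261, 0.032]
ee_rot: [3.14, -0.002, 0.437]
wrist_force: [0.9, 0.2, -0.4]
width: 0.0934
finger_force: 0.0
```

{"api": "servo_tool", "payload": {"targets": [[0, 0, 0, 0], [0, 0, 0, 0], [0, 0, 0, 0], [0, 0, 0, 0], [0, 0, 0, 0], [0, 0, 0, 0]], "claw": 255}}

```text
time: 6.62
tool_pos: [0.4515, -0.0258, 0.0304]
ee_rot: [-3.141, 0.0, 0.437]
wrist_force: [0.2, 0.5, 0.1]
width: 0.0458
finger_force: 30.0
```

```bash
python3 - <<'E'
from h import *
obs();print(st(-.026,-.042));rel(*st(-.026,-.042),.12,95)
E
```

```text
{'time': 6.625, 'tool_pos': [0.4515, -0.0258, 0.0304], 'ee_rot': [-3.1413, 0.0002, 0.4369], 'wrist_force': [0.1847, 0.5243, 0.0861], 'width': 0.0458, 'finger_force': 29.9739}
(np.float64(0.5835594790450163), np.float64(-0.015206226631292431))
-> (np.float64(0.5835594790450163), np.float64(-0.015206226631292431), 0.12, 95) shift cm [12.41, 4.63, -8.96] turn -70.0
```

{"api": "servo_tool", "payload": {"targets": [[0, 0, -5, 0], [3, 1, -9, -20], [8, 3, -9, -40], [12.4, 4.6, -9, -70], [12.4, 4.6, -9, -70], [12.4, 4.6, -9, -70], [12.4, 4.6, -9, -70], [12.4, 4.6, -9, -70]]}}

```text
time: 7.62
tool_pos: [0.5831, -0.0151, 0.1197]
ee_rot: [-3.14, -0.0, 1.662]
wrist_force: [-0.2, -0.2, -1.1]
width: 0.0457
finger_force: 30.0
```

```bash
python3 - <<'E'
from h import *
obs();rel(*st(-.026,-.043),.051,95)
E
```

```text
{'time': 7.625, 'tool_pos': [0.5831, -0.0151, 0.1197], 'ee_rot': [-3.1403, -0.0001, 1.6624], 'wrist_force': [-0.2321, -0.1956, -1.1423], 'width': 0.0457, 'finger_force': 29.9736}
-> (np.float64(0.5836466347877639), np.float64(-0.016202421329384167), 0.051, 95) shift cm [-0.12, 0.05, 6.87] turn 0.2
```

Lower it, then nudge it gently to the fence.

{"api": "servo_tool", "payload": {"targets": [[-0.1, 0, 4, 0.2], [-0.1, 0, 6, 0.2], [-0.1, 0, 6.6, 0.2], [-0.1, 0, 6.8, 0.2], [-0.1, 0, 6.8, 0.2]]}}

```text
time: 8.25
tool_pos: [0.5842, -0.0162, 0.0535]
ee_rot: [3.14, 0.001, 1.655]
wrist_force: [-0.5, 0.1, -0.4]
width: 0.0458
finger_force: 30.0
```

{"api": "servo_tool", "payload": {"targets": [[0, 0.1, 0, 0], [0, 0.2, 0, 0], [0, 0.3, 0, 0], [0, 0.3, 0, 0]]}}

```text
time: 8.75
tool_pos: [0.5852, -0.0161, 0.0525]
ee_rot: [-3.138, 0.0, 1.655]
wrist_force: [-4.2, -1.1, 2.3]
width: 0.0455
finger_force: 30.0
```

{"api": "servo_tool", "payload": {"targets": [[0, -0.1, 0, 0], [0, -0.1, 0.1, 0], [0, -0.1, 0.2, 0], [0, -0.1, 0.2, 0]]}}

```text
time: 9.25
tool_pos: [0.5852, -0.0159, 0.0505]
ee_rot: [-3.141, 0.0, 1.655]
wrist_force: [-4.3, -0.2, 1.9]
width: 0.0458
finger_force: 30.0
```

{"api": "servo_tool", "payload": {"targets": [[0, 0, 0, 0], [0, 0, 0, 0], [0, 0, 0, 0], [0, 0, 0, 0], [0, 0, -3, 0], [0, 0, -8, 0], [0, 0, -8, 0]], "claw": 0}}

```text
time: 10.12
tool_pos: [0.5888, -0.0162, 0.1362]
ee_rot: [3.131, 0.002, 1.655]
wrist_force: [-0.5, 0.6, -0.6]
width: 0.0941
finger_force: 0.0
```

```bash
python3 - <<'E'
from h import *
obs();rel(.443,.0855,.12,7.4)
E
```

```text
{'time': 10.125, 'tool_pos': [0.5888, -0.0162, 0.1362], 'ee_rot': [3.1307, 0.0022, 1.6552], 'wrist_force': [-0.4803, 0.611, -0.5518], 'width': 0.0941, 'finger_force': 0.0}
-> (0.443, 0.0855, 0.12, 7.4) shift cm [11.37, -13.68, 1.44] turn 87.4
```

{"api": "servo_tool", "payload": {"targets": [[4, -6, 0, 10], [8, -11, 0, 30], [11.4, -13.7, 0, 50], [11.4, -13.7, 1.4, 87.4], [11.4, -13.7, 1.4, 87.4], [11.4, -13.7, 1.4, 87.4], [11.4, -13.7, 1.4, 87.4], [11.4, -13.7, 1.4, 87.4]]}}

```text
time: 11.12
tool_pos: [0.4388, 0.0861, 0.1153]
ee_rot: [-3.141, 0.002, 0.162]
wrist_force: [0.2, 0.5, -0.8]
width: 0.0942
finger_force: 0.0
```

{"api": "servo_tool", "payload": {"targets": [[0, 0, 0, 3], [0, 0, 0, 3], [0, 0, 0, 3]]}}

```text
time: 11.5
tool_pos: [0.439, 0.0862, 0.1159]
ee_rot: [-3.142, 0.001, 0.117]
wrist_force: [0.2, 0.6, -0.7]
width: 0.0937
finger_force: 0.0
```

```bash
python3 - <<'E'
from h import *
wbar("pics/w3.png")
rel(.443,.0855,.029,7.4)
E
```

```text
{'time': 11.5, 'tool_pos': [0.439, 0.0862, 0.1159], 'ee_rot': [-3.1416, 0.0009, 0.1166], 'wrist_force': [0.2072, 0.6474, -0.6816], 'width': 0.0937, 'finger_force': 0.0}
[507.  28.] [ 447    0  123   63 6212] rect [584.4 -24.8] [38.6 78.9] 6.7
[170. 208.] [ 136  171   69   74 3787] rect [429.2 205.3] [58.  43.3] 13.2
[321. 207.] [ 293  172   57   71 3815] rect [443.8  86.3] [58.  44.6] 6.6
-> (0.443, 0.0855, 0.029, 7.4) shift cm [0.38, 0.11, 8.7] turn -0.7
```

{"api": "servo_tool", "payload": {"targets": [[0.4, 0.1, 4, -0.4], [0.4, 0.1, 7.5, -0.4], [0.4, 0.1, 8.6, -0.4], [0.4, 0.1, 8.8, -0.4], [0.4, 0.1, 8.8, -0.4], [0.4, 0.1, 8.8, -0.4]]}}

```text
time: 12.3
tool_pos: [0.4446, 0.0857, 0.0299]
ee_rot: [3.141, -0.003, 0.123]
wrist_force: [0.4, -0.1, 0.0]
width: 0.0938
finger_force: 0.0
```

{"api": "servo_tool", "payload": {"targets": [[0, 0, 0, 0], [0, 0, 0, 0], [0, 0, 0, 0], [0, 0, 0, 0], [0, 0, 0, 0], [0, 0, 0, 0]], "claw": 255}}

```text
time: 13.05
tool_pos: [0.4434, 0.0856, 0.0284]
ee_rot: [3.142, 0.0, 0.123]
wrist_force: [0.4, -1.4, -1.3]
width: 0.0459
finger_force: 30.0
```

{"api": "servo_tool", "payload": {"targets": [[0, 0, -5, 0], [0, 0, -9, 0], [0, 0, -9, 0], [0, 0, -9, 0]]}}

```text
time: 13.55
tool_pos: [0.4425, 0.0856, 0.117]
ee_rot: [-3.142, 0.002, 0.123]
wrist_force: [-0.4, 0.6, -1.9]
width: 0.0459
finger_force: 30.0
```

```bash
python3 - <<'E'
from h import *
obs();rel(*st(-.0265,-.105),.12,95)
E
```

```text
{'time': 13.55, 'tool_pos': [0.4425, 0.0856, 0.117], 'ee_rot': [-3.1415, 0.0023, 0.1227], 'wrist_force': [-0.3546, 0.5773, -1.925], 'width': 0.0459, 'finger_force': 29.9991}
-> (np.float64(0.5885521934890728), np.float64(-0.07801007048244622), 0.12, 95) shift cm [12.49, 18.02, -0.33] turn -88.0
```

{"api": "servo_tool", "payload": {"targets": [[4, 6, -0.5, -10], [8, 12, -0.5, -20], [12.5, 18, -0.5, -35], [12.5, 18, -0.5, -88], [12.5, 18, -0.5, -88], [12.5, 18, -0.5, -88], [12.5, 18, -0.5, -88], [12.5, 18, -0.5, -88]]}}

```text
time: 14.55
tool_pos: [0.5879, -0.0775, 0.1199]
ee_rot: [-3.136, -0.001, 1.603]
wrist_force: [0.2, 0.3, -0.7]
width: 0.0457
finger_force: 30.0
```

{"api": "servo_tool", "payload": {"targets": [[0, 0, 0, -2], [0, 0, 0, -2], [0, 0, 0, -2]]}}

```text
time: 14.92
tool_pos: [0.5893, -0.0777, 0.1228]
ee_rot: [-3.141, -0.0, 1.63]
wrist_force: [0.2, -0.5, -1.1]
width: 0.046
finger_force: 30.0
```

```bash
python3 - <<'E'
from h import *
obs();rel(*st(-.0265,-.105),.049,95)
E
```

```text
{'time': 14.925, 'tool_pos': [0.5893, -0.0777, 0.1228], 'ee_rot': [-3.1406, -0.0002, 1.6303], 'wrist_force': [0.2035, -0.516, -1.1075], 'width': 0.046, 'finger_force': 29.9991}
-> (np.float64(0.5885521934890728), np.float64(-0.07801007048244622), 0.049, 95) shift cm [-0.03, -0.07, 7.38] turn -1.6
```

{"api": "servo_tool", "payload": {"targets": [[0, -0.1, 4, -1.6], [0, -0.1, 6.5, -1.6], [0, -0.1, 7.1, -1.6], [0, -0.1, 7.4, -1.6], [0, -0.1, 7.4, -1.6], [0, -0.1, 7.4, -1.6]]}}

```text
time: 15.68
tool_pos: [0.5894, -0.078, 0.0508]
ee_rot: [3.139, 0.001, 1.66]
wrist_force: [-0.6, -0.1, -1.1]
width: 0.0459
finger_force: 3.0
```

{"api": "servo_tool", "payload": {"targets": [[0, 0.1, 0, 0], [0, 0.2, 0, 0], [0, 0.25, 0.1, 0], [0, 0.25, 0.1, 0]]}}

```text
time: 16.18
tool_pos: [0.5909, -0.0777, 0.0485]
ee_rot: [-3.141, 0.0, 1.66]
wrist_force: [-1.3, 0.8, 0.1]
width: 0.0458
finger_force: 30.0
```

{"api": "servo_tool", "payload": {"targets": [[0, 0, 0, 0], [0, 0, 0, 0], [0, 0, 0, 0], [0, 0, 0, 0], [0, 0, -3, 0], [0, 0, -8, 0], [0, 0, -8, 0]], "claw": 0}}

```text
time: 17.05
tool_pos: [0.5942, -0.0782, 0.1342]
ee_rot: [3.131, 0.003, 1.66]
wrist_force: [-0.4, -0.2, -0.5]
width: 0.0939
finger_force: 0.0
```

```bash
python3 - <<'E'
from h import *
bars("pics/t2.png");wbar("pics/w4.png",.054);rel(.429,.205,.15,13.2)
E
```

```text
[262. 181.] 102 [652.8 168.6] rect [653.2 168.5] [30.2 31. ] 89.9
[332. 202.] 147 [585.4 -40.1] rect [587.1 -40.9] [35.9 42.3] 88.6
[449. 208.] 653 [ 557.6 -389.5] rect [ 557.8 -389.9] [84.6 84.3] 42.2
[200. 232.] 256 [503.5 351.8] rect [503.6 351.8] [53.8 42.4] 9.6
[411. 242.] 349 [ 460.5 -269. ] rect [ 462.5 -269.5] [65.3 59.1] 28.9
[250. 257.] 256 [427.7 203.4] rect [427.8 203.6] [53.1 41.2] 12.7
{'time': 17.1, 'tool_pos': [0.5926, -0.0779, 0.1313], 'ee_rot': [3.1362, 0.0018, 1.6597], 'wrist_force': [0.4252, -0.0249, -0.9221], 'width': 0.0939, 'finger_force': 0.0}
[317. 135.] [ 286   94   63   83 4949] rect [587.  -18.9] [45.  59.2] 4.1
[620. 206.] [ 601  170   39   71 1683] rect [827.3 -51.4] [20.9 58. ] 8.0
[317. 214.] [ 288  178   59   73 4138] rect [592.5 -79.2] [44.9 59.4] 5.0
[204. 376.] [ 176  359   57   36 1428] rect [ 498.6 -241.5] [53.8 35.3] 14.4
-> (0.429, 0.205, 0.15, 13.2) shift cm [29.59, -13.65, -2.13] turn 81.9
```

View pics/w4.png

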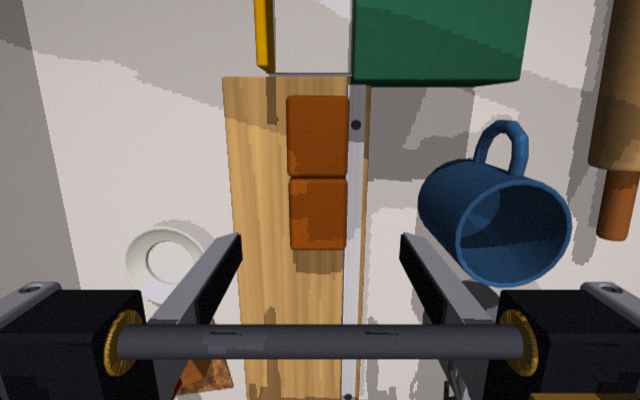

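Two bars sit end to end on the fence, at (317,135) and (317,214). Next is the third bar.

{"api": "servo_tool", "payload": {"targets": [[6, -3, -1, 5], [12, -6, -1, 10], [18, -9, -1, 20], [24, -12, -1, 30], [29.6, -13.7, -1, 40], [29.6, -13.7, -1, 82], [29.6, -13.7, 1, 82], [29.6, -13.7, 1, 82]]}}

```text
time: 18.15
tool_pos: [0.4255, 0.2048, 0.1144]
ee_rot: [-3.141, 0.008, 0.417]
wrist_force: [0.4, 0.6, -0.3]
width: 0.0937
finger_force: 0.0
```

{"api": "servo_tool", "payload": {"targets": [[0, 0, 0, 12], [0, 0, 0, 12], [0, 0, 0, 12]]}}

```text
time: 18.52
tool_pos: [0.4277, 0.2049, 0.1174]
ee_rot: [3.141, 0.002, 0.215]
wrist_force: [0.4, -0.3, -1.0]
width: 0.0938
finger_force: 0.0
```

```bash
python3 - <<'E'
from h import *
wbar("pics/w5.png");rel(.4287,.2048,.029,13)
E
```

```text
{'time': 18.525, 'tool_pos': [0.4277, 0.2049, 0.1174], 'ee_rot': [3.1413, 0.0021, 0.215], 'wrist_force': [0.353, -0.3092, -1.0162], 'width': 0.0938, 'finger_force': 0.0}
[137.  68.] [ 103   24   68   91 5286] rect [504.5 354.6] [58.2 43.2] 8.7
[318. 210.] [ 290  176   56   70 3700] rect [428.9 207.1] [58.  42.9] 13.5
-> (0.4287, 0.2048, 0.029, 13) shift cm [0.09, 0.03, 8.87] turn -0.7
```

{"api": "servo_tool", "payload": {"targets": [[0.1, -0.1, 4, -0.7], [0.1, -0.1, 7.5, -0.7], [0.1, -0.1, 8.7, -0.7], [0.1, -0.1, 8.9, -0.7], [0.1, -0.1, 8.9, -0.7], [0.1, -0.1, 8.9, -0.7]]}}

```text
time: 19.32
tool_pos: [0.4302, 0.2067, 0.031]
ee_rot: [-3.141, -0.003, 0.225]
wrist_force: [-0.5, 0.1, 0.6]
width: 0.0941
finger_force: 0.0
```

{"api": "servo_tool", "payload": {"targets": [[0, 0, 0, 0], [0, 0, 0, 0], [0, 0, 0, 0], [0, 0, 0, 0], [0, 0, 0, 0], [0, 0, 0, 0]], "claw": 255}}

```text
time: 20.08
tool_pos: [0.429, 0.2062, 0.0294]
ee_rot: [3.141, 0.0, 0.225]
wrist_force: [0.1, -0.8, 0.2]
width: 0.0458
finger_force: 30.0
```

{"api": "servo_tool", "payload": {"targets": [[0, 0, -5, 0], [0, 0, -9, 0], [0, 0, -9, 0], [0, 0, -9, 0]]}}

```text
time: 20.58
tool_pos: [0.4282, 0.206, 0.118]
ee_rot: [3.141, 0.002, 0.225]
wrist_force: [-0.4, -0.5, -1.4]
width: 0.0458
finger_force: 30.0
```

```bash
python3 - <<'E'
from h import *
obs();rel(*st(-.0265,-.167),.12,95)
E
```

```text
{'time': 20.575, 'tool_pos': [0.4282, 0.206, 0.118], 'ee_rot': [3.1413, 0.0023, 0.225], 'wrist_force': [-0.3971, -0.4889, -1.3761], 'width': 0.0458, 'finger_force': 29.9934}
-> (np.float64(0.5939558495394276), np.float64(-0.13977414176413444), 0.12, 95) shift cm [8.44, 37.4, -0.21] turn -82.1
```

{"api": "servo_tool", "payload": {"targets": [[1, 6, -0.5, -10], [2.5, 12, -0.5, -20], [4, 18, -0.5, -30], [5.5, 24, -0.5, -41], [7, 30, -0.5, -51], [8.4, 36, -0.5, -62], [8.4, 37.4, -0.5, -72], [8.4, 37.4, -0.5, -82]]}}

```text
time: 21.58
tool_pos: [0.5933, -0.1421, 0.1204]
ee_rot: [-3.136, -0.002, 1.642]
wrist_force: [0.3, 0.9, -1.3]
width: 0.0456
finger_force: 30.0
```

{"api": "servo_tool", "payload": {"targets": [[0, 0, 0, 0], [0, 0, 0, 0], [0, 0, 0, 0]]}}

```text
time: 21.95
tool_pos: [0.5941, -0.1388, 0.124]
ee_rot: [-3.141, -0.0, 1.639]
wrist_force: [0.2, -0.9, -1.5]
width: 0.0459
finger_force: 30.0
```

```bash
python3 - <<'E'
from h import *
obs();rel(*st(-.0265,-.167),.05,95)
E
```

```text
{'time': 21.95, 'tool_pos': [0.5941, -0.1388, 0.124], 'ee_rot': [-3.1408, -0.0003, 1.6391], 'wrist_force': [0.2142, -0.8826, -1.4648], 'width': 0.0459, 'finger_force': 29.9934}
-> (np.float64(0.5939558495394276), np.float64(-0.13977414176413444), 0.05, 95) shift cm [-0.1, -0.01, 7.4] turn -1.1
```

{"api": "servo_tool", "payload": {"targets": [[-0.1, -0.1, 4, -1.1], [-0.1, -0.1, 6.5, -1.1], [-0.1, -0.1, 7.1, -1.1], [-0.1, -0.1, 7.4, -1.1], [-0.1, -0.1, 7.4, -1.1], [-0.1, -0.1, 7.4, -1.1]]}}

```text
time: 22.7
tool_pos: [0.5943, -0.1409, 0.0519]
ee_rot: [3.139, 0.001, 1.659]
wrist_force: [0.3, 0.2, -0.2]
width: 0.0456
finger_force: 30.0
```

{"api": "servo_tool", "payload": {"targets": [[0, 0.1, 0, 0], [0, 0.2, 0, 0], [0, 0.25, 0, 0], [0, 0.25, 0, 0]]}}

```text
time: 23.2
tool_pos: [0.596, -0.1404, 0.0505]
ee_rot: [-3.142, 0.0, 1.659]
wrist_force: [-0.5, -1.4, -0.5]
width: 0.046
finger_force: 30.0
```

{"api": "servo_tool", "payload": {"targets": [[0, 0.1, 0.1, 0], [0, 0.1, 0.1, 0], [0, 0.1, 0.1, 0]]}}

```text
time: 23.58
tool_pos: [0.5964, -0.1404, 0.0495]
ee_rot: [-3.14, 0.0, 1.659]
wrist_force: [-3.5, -0.1, 1.2]
width: 0.0456
finger_force: 30.0
```

{"api": "servo_tool", "payload": {"targets": [[0, 0, 0, 0], [0, 0, 0, 0], [0, 0, 0, 0], [0, 0, 0, 0], [0, 0, -3, 0], [0, 0, -8, 0], [0, 0, -8, 0]], "claw": 0}}

```text
time: 24.45
tool_pos: [0.6001, -0.1412, 0.1354]
ee_rot: [3.131, 0.004, 1.659]
wrist_force: [0.1, 0.8, -0.5]
width: 0.094
finger_force: 0.0
```

```bash
python3 - <<'E'
from h import *
bars("pics/t3.png");wbar("pics/w6.png",.054);rel(.5043,.3535,.14,9)
E
```

```text
[262. 181.] 102 [652.8 168.6] rect [653.2 168.5] [30.2 31. ] 89.9
[359. 198.] 100 [ 593.4 -123.1] rect [ 595.8 -121.9] [23.9 45.5] 87.8
[330. 200.] 437 [589.2 -34.3] rect [588.8 -37.4] [44.8 95.5] 3.9
[449. 208.] 650 [ 557.3 -389.1] rect [ 557.8 -389.9] [84.5 84.3] 42.2
[200. 232.] 256 [503.6 351.8] rect [503.6 351.8] [53.8 42.4] 8.3
[411. 242.] 352 [ 459.1 -270.3] rect [ 457.3 -268.7] [64.2 62.6] 50.0
{'time': 24.5, 'tool_pos': [0.5985, -0.1408, 0.1324], 'ee_rot': [3.1362, 0.0024, 1.6588], 'wrist_force': [-0.1469, -0.2312, 0.1264], 'width': 0.0941, 'finger_force': 0.0}
[316.  43.] [ 282    0   69   89 5810] rect [587.3 -20.8] [45.4 55. ] 5.0
[632. 139.] [618  89  22  80 969] rect [821.3 -58.5] [15.4 58.7] 20.2
[316. 132.] [ 285   90   63   86 4949] rect [592.4 -80. ] [45.2 60.3] 6.3
[317. 213.] [ 288  177   58   73 4118] rect [ 598.  -141.7] [44.9 59.6] 4.9
[154. 287.] [ 122  267   69   54 1497] rect [ 463.7 -212.8] [66.7 37.8] 54.8
[266. 389.] [ 228  375   78   25 1461] rect [ 565.3 -314.4] [72.3 27.8] 4.6
-> (0.5043, 0.3535, 0.14, 9) shift cm [50.01, -4.91, -1.04] turn 86.0
```

{"api": "servo_tool", "payload": {"targets": [[6, -0.5, -1, 10], [12, -1, -1, 20], [18, -1.5, -1, 30], [24, -2, -1, 41], [30, -3, -1, 51], [36, -4, -1, 62], [42, -4.5, -1, 72], [48, -4.9, -1, 82]]}}

```text
time: 25.55
tool_pos: [0.5066, 0.3214, 0.137]
ee_rot: [3.141, 0.004, 0.258]
wrist_force: [0.8, -0.7, 0.3]
width: 0.0939
finger_force: 0.0
```

```bash
python3 - <<'E'
from h import *
rel(.5043,.353,.12,9)
E
```

```text
-> (0.5043, 0.353, 0.12, 9) shift cm [0.59, -3.12, 1.69] turn 5.8
```

{"api": "servo_tool", "payload": {"targets": [[0.5, -2, 0, 4], [0.5, -2, 1, 4], [0.5, -2, 1.7, 4], [0.5, -2, 1.7, 4], [0.5, -2, 1.7, 4]]}}

```text
time: 26.18
tool_pos: [0.5083, 0.3397, 0.1224]
ee_rot: [3.141, 0.0, 0.193]
wrist_force: [-1.0, 0.2, -0.4]
width: 0.0939
finger_force: 0.0
```

```bash
python3 - <<'E'
from h import *
wbar("pics/w7.png");rel(.5043,.353,.029,9)
E
```

```text
{'time': 26.175, 'tool_pos': [0.5083, 0.3397, 0.1224], 'ee_rot': [3.1414, 0.0001, 0.1928], 'wrist_force': [-0.9565, 0.1912, -0.432], 'width': 0.0939, 'finger_force': 0.0}
[630.  79.] [618  53  22  49 726] rect [650.3 137.6] [34.1 15. ] 25.9
[300. 210.] [ 274  175   55   70 3607] rect [505.8 355.6] [58.  43.9] 8.8
-> (0.5043, 0.353, 0.029, 9) shift cm [-0.16, -1.36, 9.38] turn 2.1
```

{"api": "servo_tool", "payload": {"targets": [[0, -1.5, 2, 2], [0, -1.5, 6, 2], [0, -1.5, 8.8, 2], [0, -1.5, 9.3, 2], [0, -1.5, 9.3, 2], [0, -1.5, 9.3, 2]]}}

```text
time: 26.98
tool_pos: [0.5064, 0.3561, 0.0317]
ee_rot: [-3.14, -0.004, 0.159]
wrist_force: [0.2, -0.1, -0.1]
width: 0.0941
finger_force: 0.0
```

{"api": "servo_tool", "payload": {"targets": [[0, 0, 0, 0], [0, 0, 0, 0], [0, 0, 0, 0], [0, 0, 0, 0], [0, 0, 0, 0], [0, 0, 0, 0]], "claw": 255}}

```text
time: 27.72
tool_pos: [0.505, 0.3554, 0.0294]
ee_rot: [3.141, 0.0, 0.159]
wrist_force: [0.2, 0.3, -1.1]
width: 0.0455
finger_force: 30.0
```

{"api": "servo_tool", "payload": {"targets": [[0, 0, -5, 0], [0, 0, -10, 0], [0, 0, -10, 0], [0, 0, -10, 0]]}}

```text
time: 28.22
tool_pos: [0.5044, 0.3551, 0.1281]
ee_rot: [3.141, 0.002, 0.159]
wrist_force: [-0.5, -0.4, -1.7]
width: 0.0456
finger_force: 30.0
```

```bash
python3 - <<'E'
from h import *
o=obs();rel(*st(-.0265,-.2285),.13,95)
E
```

```text
{'time': 28.225, 'tool_pos': [0.5044, 0.3551, 0.1281], 'ee_rot': [3.1407, 0.002, 0.1593], 'wrist_force': [-0.5365, -0.4251, -1.7445], 'width': 0.0456, 'finger_force': 29.9901}
-> (np.float64(0.5993159277184086), np.float64(-0.2010401156967768), 0.13, 95) shift cm [0.55, 56.42, -0.15] turn -85.9
```

{"api": "servo_tool", "payload": {"targets": [[0, 6, -0.5, -10], [0, 12, -0.5, -20], [0, 18, -0.5, -30], [0, 24, -0.5, -41], [0.3, 30, -0.5, -51], [0.5, 36, -0.5, -62], [0.5, 42, -0.5, -72], [0.5, 48, -0.5, -82]]}}

```text
time: 29.22
tool_pos: [0.583, -0.1082, 0.131]
ee_rot: [-3.136, -0.002, 1.561]
wrist_force: [1.3, 1.2, -2.2]
width: 0.0458
finger_force: 30.0
```

```bash
python3 - <<'E'
from h import *
o=obs();rel(*st(-.0265,-.231),.12,95)
E
```

```text
{'time': 29.225, 'tool_pos': [0.583, -0.1082, 0.131], 'ee_rot': [-3.1362, -0.0017, 1.5607], 'wrist_force': [1.2658, 1.2418, -2.1722], 'width': 0.0458, 'finger_force': 29.9898}
-> (np.float64(0.5995338170752778), np.float64(-0.20353060244200616), 0.12, 95) shift cm [-9.51, 1.76, 1.08] turn -5.6
```

{"api": "servo_tool", "payload": {"targets": [[-5, 1.7, 0, -4], [-8, 1.7, 0.5, -4], [-8, 1.7, 0.5, -4], [-8, 1.7, 0.5, -4], [-8, 1.7, 0.5, -4]]}}

```text
time: 29.85
tool_pos: [0.6001, -0.1857, 0.129]
ee_rot: [-3.141, -0.001, 1.626]
wrist_force: [-0.5, -0.1, -1.0]
width: 0.0457
finger_force: 30.0
```

```bash
python3 - <<'E'
from h import *
o=obs();rel(*st(-.0265,-.231),.05,95)
E
```

```text
{'time': 29.85, 'tool_pos': [0.6001, -0.1857, 0.129], 'ee_rot': [-3.1407, -0.0007, 1.6262], 'wrist_force': [-0.5492, -0.0948, -1.0215], 'width': 0.0457, 'finger_force': 29.9901}
-> (np.float64(0.5995338170752778), np.float64(-0.20353060244200616), 0.05, 95) shift cm [-1.79, -0.15, 7.9] turn -1.8
```

{"api": "servo_tool", "payload": {"targets": [[-1.8, -0.2, 1, -1.8], [-1.8, -0.2, 4, -1.8], [-1.8, -0.2, 6.5, -1.8], [-1.8, -0.2, 7.4, -1.8], [-1.8, -0.2, 7.8, -1.8], [-1.8, -0.2, 7.9, -1.8], [-1.8, -0.2, 7.9, -1.8]]}}

```text
time: 30.72
tool_pos: [0.5999, -0.2054, 0.0517]
ee_rot: [3.14, 0.001, 1.656]
wrist_force: [1.4, -0.2, -0.8]
width: 0.0456
finger_force: 30.0
```

{"api": "servo_tool", "payload": {"targets": [[0, 0.1, 0, 0], [0, 0.2, 0, 0], [0, 0.3, 0, 0], [0, 0.3, 0, 0]]}}

```text
time: 31.22
tool_pos: [0.6021, -0.2051, 0.0506]
ee_rot: [-3.141, 0.0, 1.656]
wrist_force: [-1.2, -0.6, -0.5]
width: 0.0462
finger_force: 30.0
```

{"api": "servo_tool", "payload": {"targets": [[0, 0.05, 0.1, 0], [0, 0.05, 0.1, 0], [0, 0.05, 0.1, 0]]}}

```text
time: 31.6
tool_pos: [0.6021, -0.2051, 0.0494]
ee_rot: [-3.14, 0.0, 1.656]
wrist_force: [-4.2, -0.9, 1.2]
width: 0.0458
finger_force: 30.0
```

{"api": "servo_tool", "payload": {"targets": [[0, 0, 0, 0], [0, 0, 0, 0], [0, 0, 0, 0], [0, 0, 0, 0], [0, 0, -3, 0], [0, 0, -8, 0], [0, -6, -12, 0], [0, -12, -15, 0]], "claw": 0}}

```text
time: 32.6
tool_pos: [0.4952, -0.2143, 0.1947]
ee_rot: [3.14, 0.001, 1.657]
wrist_force: [0.2, -1.0, 1.2]
width: 0.094
finger_force: 0.0
```

```bash
python3 - <<'E'
from h import *
bars("pics/t4.png");wbar("pics/w8.png",.054)
E
```

```text
[262. 181.] 101 [652.9 168.7] rect [653.2 168.5] [30.2 31. ] 89.9
[384. 195.] 183 [ 602.6 -197.6] rect [ 602.1 -197.9] [43.9 40. ] 5.8
[345. 199.] 887 [592.7 -80.6] rect [593.3 -81.4] [ 45.3 184.2] 5.2
{'time': 32.65, 'tool_pos': [0.4908, -0.2154, 0.1997], 'ee_rot': [3.1394, 0.0055, 1.6543], 'wrist_force': [-2.5008, 0.2425, 2.5483], 'width': 0.0943, 'finger_force': 0.0}
[450.   4.] [424   0  52  11 509] rect [588.5 -44.3] [43.3  7.5] 4.8
[446.  49.] [ 419   14   56   72 3566] rect [592.1 -79.5] [43.7 57.1] 4.8
[439. 119.] [ 414   87   53   65 3012] rect [ 597.  -138.3] [44.1 57.8] 5.2
[432. 190.] [ 409  160   49   62 2609] rect [ 602.9 -206.4] [44. 62.] 4.7
[290. 226.] [ 246  185   88   96 5036] rect [ 468.1 -263.7] [76.1 94.3] 14.6
[633. 285.] [621 274  19  24 245] rect [ 835. -295.] [18.8 29.3] 20.1
[362. 309.] [ 326  290   73   35 2038] rect [ 550.3 -342.6] [80.4 42.9] 4.6
```

View pics/w8.png

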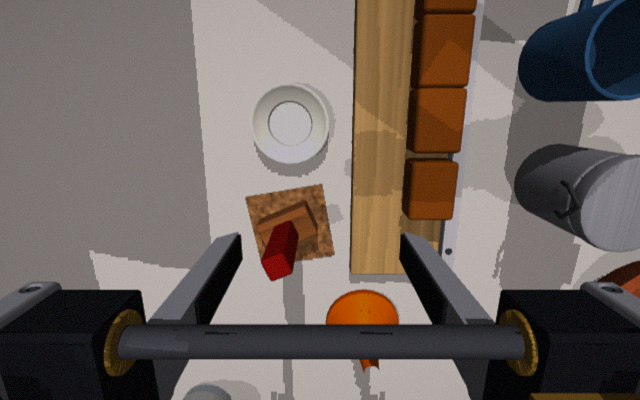

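The row of bars is straight along the fence. The stick is on its pad with its foot around (288,228) and the handle top at about (278,268). I'll fit the stick model to the image.

```bash
cat >> h.py <<'E'
from scipy.optimize import differential_evolution
def box(x,y,yaw,hx,hy,z0,z1):
    p=np.array([[a*hx,b*hy] for a in(-1,1) for b in(-1,1)])@Rn.from_euler("z",yaw,degrees=True).as_matrix()[:2,:2].T+[x,y]
    return np.r_[np.c_[p,np.full(4,z0)],np.c_[p,np.full(4,z1)]]
def redmask(im):
    H,S,V=cv2.split(cv2.cvtColor(im,cv2.COLOR_BGR2HSV));return (((H<4)|(H>174))&(S>185)&(V>60)).astype(np.uint8)
def fitstick(views,x0,y0,z=.003):
    def cost(p):
        c=0
        for im,cm,roi in views:
            m=np.zeros(im.shape[:2],np.uint8)
            h=cv2.convexHull(proj(cm,box(p[0],p[1],p[2],.011,.011,z+.028,z+.114)).astype(np.float32))
            cv2.fillConvexPoly(m,np.round(h*16).astype(np.int32),1,shift=4)
            r=redmask(im)*roi;c+=1-(m&r).sum()/(m|r).sum()
        return c
    s=differential_evolution(cost,[(x0-.03,x0+.03),(y0-.03,y0+.03),(-20,70)],seed=1,maxiter=40,popsize=12);return s.x,s.fun
E
python3 - <<'E'
from h import *
im=cv2.imread("pics/w8.png");cm=camera_model("wrist")
roi=np.zeros((400,640),np.uint8);roi[170:300,230:345]=1
print("wrist",fitstick([(im,cm,roi)],.4615,-.271))
t=cv2.imread("pics/top0.png");r2=np.zeros_like(roi);r2[225:260,395:430]=1
print("top",fitstick([(t,camera_model("top"),r2)],.4615,-.271))
cv2.imwrite("pics/w8c.png",cv2.resize(im[170:290,230:350],None,fx=5,fy=5,interpolation=cv2.INTER_CUBIC))
E
```

```text
wrist (array([ 0.46275179, -0.26746143, -5.8963207 ]), np.float64(0.3232893910860013))
top (array([ 0.45927272, -0.26467882,  8.24067854]), np.float64(0.7956204379562044))
```

View pics/w8c.png

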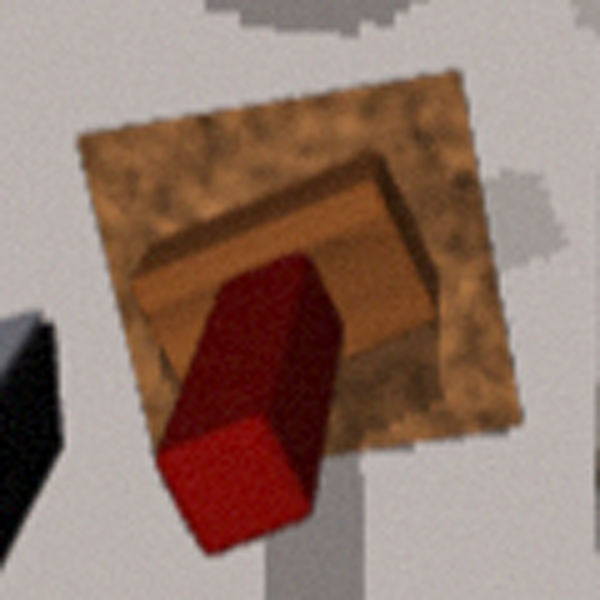

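```bash
python3 - <<'E'
from h import *
cm=camera_model("wrist")
def f(pts,z):
    w=ray(cm,(np.array(pts,float)+.5)/5-.5+[230,170],z)*1000;return w
def a(p,q):return round(float(np.degrees(np.arctan2(*(q-p)[::-1]))),1)
h=f([(160,455),(262,415),(312,515),(208,553)],.117);print("handle top",h.mean(0),a(h[0],h[1]),a(h[3],h[2]))
t=f([(133,278),(378,182),(437,318)],.031);print("foot",(t[0]+t[2])/2,a(t[0],t[1]),np.linalg.norm(t[1]-t[0]),np.linalg.norm(t[2]-t[1]),a(t[2],t[1])-90)
p=f([(80,133),(458,70),(522,425)],.003);print("pad",(p[0]+p[2])/2,a(p[0],p[1]),np.linalg.norm(p[1]-p[0]))
obs()
c=(h.mean(0)+(t[0]+t[2])/2)/2000
rel(*c,.16,26)
E
```

```text
handle top [ 464.07058443 -266.18944446] 27.5 26.5
foot [ 464.5685064  -266.40951856] 26.8 57.56074748997665 33.55756491240057 26.5
pad [ 467.42421751 -273.37208742] 14.3 87.68868144411316
{'time': 32.7, 'tool_pos': [0.494, -0.2153, 0.1984], 'ee_rot': [3.1355, 0.0054, 1.6535], 'wrist_force': [0.2602, 0.6435, 0.8542], 'width': 0.0941, 'finger_force': 0.0}
-> (np.float64(0.4643195454140458), np.float64(-0.2662994815097222), 0.16, 26) shift cm [-4.82, -3.41, 3.84] turn 68.7
```

{"api": "servo_tool", "payload": {"targets": [[-3, -3, 0, 20], [-4.8, -3.6, 0, 68], [-4.8, -3.6, 0, 68], [-4.8, -3.6, 0, 68], [-4.8, -3.6, 0, 68], [-4.8, -3.6, 0, 68], [-4.8, -3.6, 0, 68], [-4.8, -3.6, 0, 68]]}}

```text
time: 33.7
tool_pos: [0.4643, -0.2648, 0.1923]
ee_rot: [-3.141, 0.0, 0.47]
wrist_force: [-0.8, -0.1, -0.3]
width: 0.0936
finger_force: 0.0
```

{"api": "servo_tool", "payload": {"targets": [[0, 0, 0, 0], [0, 0, 0, 0], [0, 0, 0, 0]]}}

```text
time: 34.08
tool_pos: [0.4639, -0.265, 0.193]
ee_rot: [3.141, -0.0, 0.469]
wrist_force: [0.9, 0.7, -0.2]
width: 0.0941
finger_force: 0.0
```

```bash
python3 - <<'E'
from h import *
import pickle
obs();cm=camera_model("wrist");im=snapshot("wrist");cv2.imwrite("pics/w9.png",im);pickle.dump(cm,open("cm9.pkl","wb"))
print(proj(cm,[[.461,-.268,.117]]))
cv2.imwrite("pics/w9c.png",cv2.resize(im[140:300,240:400],None,fx=3.6,fy=3.6,interpolation=cv2.INTER_CUBIC))
E
```

```text
{'time': 34.075, 'tool_pos': [0.4639, -0.265, 0.193], 'ee_rot': [3.1415, -0.0, 0.4694], 'wrist_force': [0.9101, 0.6742, -0.2419], 'width': 0.0941, 'finger_force': 0.0}
[[321.75725994 221.01218433]]
```

View pics/w9c.png

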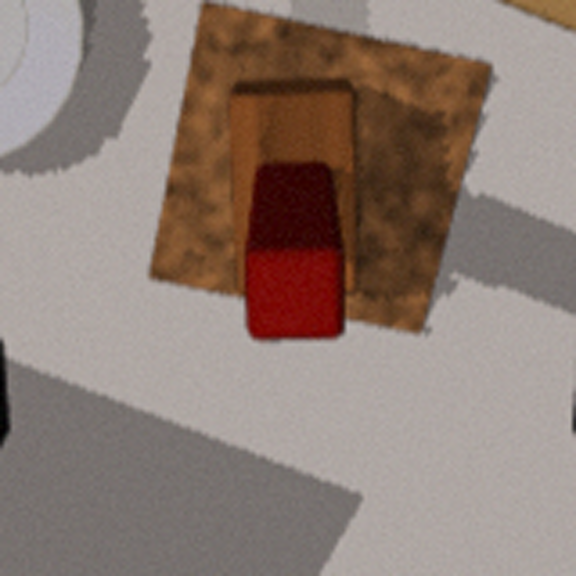

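```bash
python3 - <<'E'
from h import *
import pickle
cm=pickle.load(open("cm9.pkl","rb"))
f=lambda p,z: ray(cm,(np.array(p,float)+.5)/3.6-.5+[240,140],z)*1000
h=f([(247,250),(343,250),(344,337),(249,337)],.117);print(h.mean(0))
p=f([(203,3),(491,65),(427,331),(150,277)],.003);print("pad",p.mean(0),np.degrees(np.arctan2(*(p[0]-p[3])[::-1])))
t=f([(232,95),(355,92)],.031);print("foot edge",t.mean(0), t.mean(0)-30*np.array([np.cos(.469),np.sin(.469)]))
rel(*(h.mean(0)/1000),.095,26.9)
E
```

```text
[ 460.80352383 -268.13271762]
pad [ 463.41836484 -275.21021044] 14.67055116193131
foot edge [ 486.68551223 -254.80565953] [ 459.92489037 -268.36549425]
-> (np.float64(0.460803523833875), np.float64(-0.2681327176181024), 0.095, 26.9) shift cm [-0.42, 0.14, 9.8] turn -0.0
```

{"api": "servo_tool", "payload": {"targets": [[-0.4, 0.2, 3, 0], [-0.4, 0.2, 7, 0], [-0.4, 0.2, 10, 0], [-0.4, 0.2, 10.7, 0], [-0.4, 0.2, 10.7, 0], [-0.4, 0.2, 10.7, 0]]}}

```text
time: 34.88
tool_pos: [0.4622, -0.2693, 0.0879]
ee_rot: [3.138, -0.002, 0.469]
wrist_force: [-0.1, 0.5, -0.2]
width: 0.094
finger_force: 0.0
```

{"api": "servo_tool", "payload": {"targets": [[0, 0, 0, 0], [0, 0, 0, 0], [0, 0, 0, 0], [0, 0, 0, 0], [0, 0, 0, 0], [0, 0, 0, 0], [0, 0, 0, 0]], "claw": 255}}

```text
time: 35.75
tool_pos: [0.4612, -0.2686, 0.086]
ee_rot: [3.142, 0.0, 0.469]
wrist_force: [-0.3, -0.0, -0.5]
width: 0.0273
finger_force: 0.0
```

{"api": "servo_tool", "payload": {"targets": [[0, 0, -3, 0], [0, 0, -6, 0], [0, 0, -6, 0], [0, 0, -6, 0]]}}

```text
time: 36.25
tool_pos: [0.4604, -0.2681, 0.1443]
ee_rot: [-3.139, 0.001, 0.469]
wrist_force: [-0.3, 1.1, -2.6]
width: 0.0216
finger_force: 30.0
```

```bash
python3 - <<'E'
from h import *
obs();rel(*st(-.0245,-.303),.145,95)
E
```

```text
{'time': 36.25, 'tool_pos': [0.4604, -0.2681, 0.1443], 'ee_rot': [-3.1392, 0.0013, 0.4691], 'wrist_force': [-0.3052, 1.115, -2.6064], 'width': 0.0216, 'finger_force': 29.9956}
-> (np.float64(0.6078014199492927), np.float64(-0.2750823092191165), 0.145, 95) shift cm [12.83, 7.29, -0.11] turn -68.1
```

{"api": "servo_tool", "payload": {"targets": [[0, 0, -2, 0], [3, 2, -3, -10], [6, 4, -3, -20], [9, 6, -3, -30], [12.8, 7.3, -3, -41], [12.8, 7.3, -3, -68], [12.8, 7.3, -3, -68], [12.8, 7.3, -3, -68]]}}

```text
time: 37.25
tool_pos: [0.6076, -0.2752, 0.1725]
ee_rot: [-3.137, -0.003, 1.66]
wrist_force: [0.3, 0.5, -2.3]
width: 0.0218
finger_force: 30.0
```

{"api": "servo_tool", "payload": {"targets": [[0, 0, 0, 0], [0, 0, 0, 0], [0, 0, 0, 0]]}}

```text
time: 37.62
tool_pos: [0.6082, -0.2758, 0.1754]
ee_rot: [-3.141, -0.0, 1.655]
wrist_force: [-1.3, 0.5, -1.2]
width: 0.0217
finger_force: 30.0
```

```bash
python3 - <<'E'
from h import *
o=obs();rel(*st(-.0245,-.303),.125,95)
cm=camera_model("side");im=snapshot("side");cv2.imwrite("pics/s1.png",im)
H,S,V=cv2.split(cv2.cvtColor(im,cv2.COLOR_BGR2HSV))
x,y,z=o["tool_pos"];r=lambda dz:proj(cm,[[x,y,z+dz]])[0]
print(r(0),r(-.05),r(-.083))
u,v=r(-.05).astype(int);cv2.imwrite("pics/s1c.png",cv2.resize(im[max(v-60,0):v+60,u-60:u+60],None,fx=4,fy=4,interpolation=cv2.INTER_CUBIC));print(u-60,v-60)
E
```

```text
{'time': 37.625, 'tool_pos': [0.6082, -0.2758, 0.1754], 'ee_rot': [-3.1408, -0.0004, 1.6551], 'wrist_force': [-1.3404, 0.4862, -1.1984], 'width': 0.0217, 'finger_force': 29.999}
-> (np.float64(0.6078014199492927), np.float64(-0.2750823092191165), 0.125, 95) shift cm [0.07, -0.03, 5.04] turn -0.2
[362.48835419 134.34589482] [361.75701954 149.53129985] [361.29294716 159.16728144]
301 89
```

View pics/s1c.png

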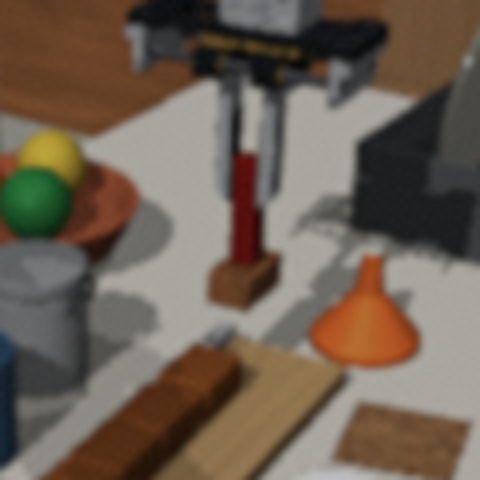

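The stick hangs upright in the grip, with the TCP roughly 92 mm above its underside. I'm lowering it slowly to the board.

{"api": "servo_tool", "payload": {"targets": [[0, 0, 3, 0], [0, 0, 5, 0], [0, 0, 5.5, 0], [0, 0, 5.7, 0], [0, 0, 5.7, 0], [0, 0, 5.7, 0]]}}

```text
time: 38.42
tool_pos: [0.6089, -0.2761, 0.1202]
ee_rot: [3.14, 0.001, 1.656]
wrist_force: [0.3, 0.3, -2.4]
width: 0.0221
finger_force: 30.0
```

{"api": "servo_tool", "payload": {"targets": [[0, 0, 0.1, 0], [0, 0, 0.2, 0], [0, 0, 0.3, 0], [0, 0, 0.3, 0], [0, 0, 0.3, 0]]}}

```text
time: 39.05
tool_pos: [0.6084, -0.2759, 0.116]
ee_rot: [-3.142, 0.0, 1.656]
wrist_force: [0.4, 0.4, -3.8]
width: 0.0218
finger_force: 30.0
```

{"api": "servo_tool", "payload": {"targets": [[0, 0, 0.1, 0], [0, 0, 0.2, 0], [0, 0, 0.3, 0], [0, 0, 0.3, 0], [0, 0, 0.3, 0]]}}

```text
time: 39.67
tool_pos: [0.6084, -0.2758, 0.113]
ee_rot: [3.142, 0.0, 1.656]
wrist_force: [-0.0, 0.0, -2.2]
width: 0.022
finger_force: 30.0
```

{"api": "servo_tool", "payload": {"targets": [[0, 0, 0.1, 0], [0, 0, 0.2, 0], [0, 0, 0.3, 0], [0, 0, 0.3, 0], [0, 0, 0.3, 0]]}}

```text
time: 40.3
tool_pos: [0.6085, -0.2758, 0.1127]
ee_rot: [3.14, 0.001, 1.656]
wrist_force: [-3.6, 1.5, 6.4]
width: 0.022
finger_force: 30.0
```

{"api": "servo_tool", "payload": {"targets": [[0, 0, 0.1, 0], [0, 0, 0.2, 0], [0, 0, 0.2, 0], [0, 0, 0.2, 0]]}}

```text
time: 40.8
tool_pos: [0.6085, -0.2758, 0.1127]
ee_rot: [3.14, 0.002, 1.656]
wrist_force: [-4.8, 3.9, 12.4]
width: 0.0218
finger_force: 30.0
```

{"api": "servo_tool", "payload": {"targets": [[0, 0, -0.3, 0], [0, 0, -0.5, 0], [0.5, 0, -0.5, 0], [1, 0, -0.5, 0], [2, 0, -0.5, 0], [3, 0, -0.5, 0], [4, 0, -0.5, 0], [5, 0, -0.5, 0]]}}

```text
time: 41.8
tool_pos: [0.6039, -0.2253, 0.1127]
ee_rot: [-3.141, 0.0, 1.656]
wrist_force: [0.2, -2.8, -2.1]
width: 0.0221
finger_force: 30.0
```

```bash
python3 - <<'E'
from h import *
obs();rel(*st(-.0238,-.028),.113,95)
bars("pics/t5.png")
E
```

```text
{'time': 41.8, 'tool_pos': [0.6039, -0.2253, 0.1127], 'ee_rot': [-3.1411, 0.0001, 1.6561], 'wrist_force': [0.1763, -2.7994, -2.074], 'width': 0.0221, 'finger_force': 30.0}
-> (np.float64(0.5845309269823509), np.float64(-0.0010677582239631417), 0.113, 95) shift cm [22.51, -0.02, -0.03] turn -0.1
[262. 181.] 102 [653.  168.6] rect [653.2 168.5] [30.2 31. ] 89.9
[343. 199.] 1104 [592.2 -74.1] rect [591.9 -78.7] [ 46.2 235.8] 4.2
[453. 210.] 425 [ 551.7 -401.1] rect [ 551.1 -404.5] [54.2 86.4] 64.8
```

{"api": "servo_tool", "payload": {"targets": [[1, 0, -0.05, 0], [2, 0, -0.05, 0], [3, 0, -0.05, 0], [4, 0, -0.05, 0], [5, 0, -0.05, 0], [6, 0, -0.05, 0], [7, 0, -0.05, 0], [8, 0, -0.05, 0]]}}

```text
time: 42.85
tool_pos: [0.5971, -0.1456, 0.1134]
ee_rot: [-3.141, -0.0, 1.656]
wrist_force: [-0.9, -2.7, -4.4]
width: 0.0217
finger_force: 30.0
```

{"api": "servo_tool", "payload": {"targets": [[1, 0, 0, 0], [2, 0, 0, 0], [3, 0, 0, 0], [4, 0, 0, 0], [5, 0, 0, 0], [6, 0, 0, 0], [6, 0, 0, 0]]}}

```text
time: 43.72
tool_pos: [0.5924, -0.0847, 0.1138]
ee_rot: [3.141, -0.002, 1.657]
wrist_force: [-0.4, -0.1, -2.9]
width: 0.022
finger_force: 30.0
```

```bash
python3 - <<'E'
from h import *
obs();rel(*st(-.0238,-.028),.113,95)
bars("pics/t6.png")
wbar("pics/w10.png",.053)
E
```

```text
{'time': 43.725, 'tool_pos': [0.5924, -0.0847, 0.1138], 'ee_rot': [3.1407, -0.0023, 1.6571], 'wrist_force': [-0.3823, -0.0539, -2.8892], 'width': 0.022, 'finger_force': 29.9996}
-> (np.float64(0.5845309269823509), np.float64(-0.0010677582239631417), 0.113, 95) shift cm [8.4, -0.06, 0.1] turn -0.1
[262. 181.] 105 [652.9 168.4] rect [653.2 168.5] [30.2 31. ] 89.9
[334. 201.] 110 [586.5 -47.2] rect [588.6 -44.3] [42.8 31.2] 18.7
[289. 204.] 924 [579.9  87.9] rect [579.9  85.6] [ 45.6 192.6] 5.0
[449. 208.] 653 [ 557.6 -389.6] rect [ 557.8 -389.9] [84.6 84.3] 42.2
{'time': 43.775, 'tool_pos': [0.5925, -0.085, 0.1139], 'ee_rot': [3.1404, -0.0022, 1.6568], 'wrist_force': [-0.055, 0.3003, -2.4774], 'width': 0.0219, 'finger_force': 29.9996}
[318.  44.] [ 282    0   73   91 6403] rect [582.9  32. ] [45.4 52.5] 4.9
[319. 182.] [  284    91    68   207 10566] rect [591.8 -71.4] [ 45. 154.] 5.0
[633. 215.] [623 172  17  69 673] rect [818.9 -56.5] [11.6 53.5] 19.8
[152. 378.] [ 131  359   39   41 1149] rect [ 462.5 -239.5] [27.4 42. ] 4.8
```

View pics/w10.png

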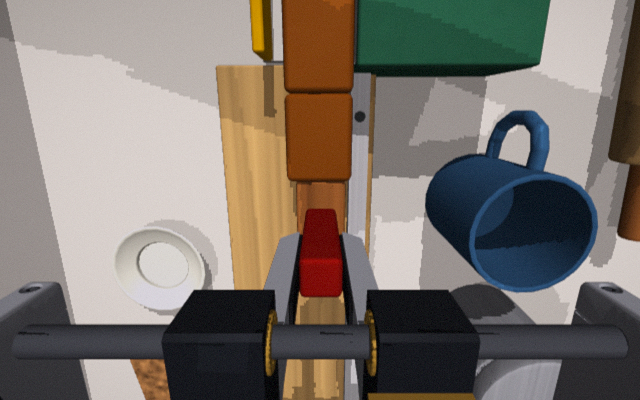

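The row is straight and against the fence, with its leading bars already in the tray. Now the final push.

{"api": "servo_tool", "payload": {"targets": [[1, -0.05, 0.05, 0], [2, -0.05, 0.05, 0], [3, -0.05, 0.05, 0], [4, -0.05, 0.05, 0], [5, -0.05, 0.05, 0], [6, -0.05, 0.05, 0], [7, -0.05, 0.05, 0], [7.5, -0.05, 0.05, 0]]}}

```text
time: 44.82
tool_pos: [0.5855, -0.0115, 0.1133]
ee_rot: [3.141, 0.001, 1.656]
wrist_force: [0.4, -4.8, 0.8]
width: 0.022
finger_force: 30.0
```

{"api": "servo_tool", "payload": {"targets": [[0.3, 0, 0, 0], [0.6, 0, 0, 0], [0.9, 0, 0, 0], [1.1, 0, 0, 0], [1.1, 0, 0, 0], [1.1, 0, 0, 0]]}}

```text
time: 45.58
tool_pos: [0.5842, -0.0003, 0.1128]
ee_rot: [-3.141, -0.001, 1.656]
wrist_force: [0.5, -2.2, -0.5]
width: 0.022
finger_force: 30.0
```

```bash
python3 - <<'E'
from h import *
obs();rel(*st(-.0238,-.025),.113,95)
bars("pics/t7.png")
wbar("pics/w11.png",.052)
im=cv2.imread("pics/w11.png");cv2.imwrite("pics/w11c.png",cv2.resize(im[0:240,220:420],None,fx=2.4,fy=2.4))
E
```

```text
{'time': 45.575, 'tool_pos': [0.5842, -0.0003, 0.1128], 'ee_rot': [-3.1412, -0.0013, 1.6561], 'wrist_force': [0.4793, -2.244, -0.5151], 'width': 0.022, 'finger_force': 29.9995}
-> (np.float64(0.5842694597541079), np.float64(0.0019208258703120942), 0.113, 95) shift cm [0.22, 0.03, -0.02] turn -0.1
[262. 181.] 107 [652.8 168.5] rect [653.2 169.9] [33.4 30.7] 88.6
[449. 208.] 654 [ 557.5 -389. ] rect [ 557.8 -389.9] [84.6 84.3] 42.2
[299. 204.] 158 [579.3  58.4] rect [582.1  56.8] [44.2 42.1] 5.8
[255. 208.] 756 [570.7 190.4] rect [570.7 189.8] [ 44.9 154.5] 5.3
{'time': 45.625, 'tool_pos': [0.5842, -0.0003, 0.1128], 'ee_rot': [-3.1411, -0.0012, 1.6561], 'wrist_force': [-0.0294, -2.1396, -1.4073], 'width': 0.0216, 'finger_force': 29.9996}
[319. 131.] [  283     0    73   298 17020] rect [581.6  39.7] [ 45.2 206.9] 4.8
[626. 279.] [612 267  28  28 432] rect [825.7 -26.4] [15.5 31. ] 65.3
```

View pics/w11c.png

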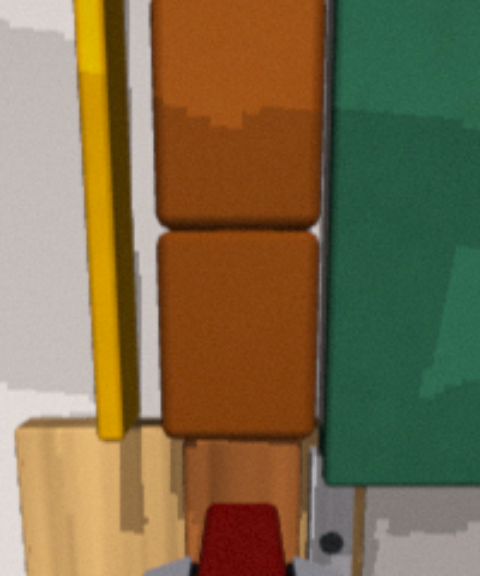

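```bash
python3 - <<'E'
from h import *
cm=camera_model("wrist")
a=np.radians(5);R=np.array([[np.cos(a),np.sin(a)],[-np.sin(a),np.cos(a)]])
f=lambda X,Y,z:R@(ray(cm,[[(X+.5)/2.4-.5+220,(Y+.5)/2.4-.5]],z)[0]-[.6058,.0289])*1000
print("bar rear top",f(240,438,.052),"panel end top",f(112,439,.056),"caddy wall roof",f(400,485,.07),"board end",f(150,422,.020),"fence face",f(318,470,.032))
print("bar gap",f(240,228,.052))
E
```

```text
bar rear top [-22.61436701   1.86399166] panel end top [-59.77735409   2.57130434] caddy wall roof [21.65623314 -7.4966309 ] board end [-52.84806269   0.19808957] fence face [  2.69617619 -13.39050641]
bar gap [-22.43183417  60.96825457]
```

{"api": "servo_tool", "payload": {"targets": [[0.2, 0, 0, 0], [0.4, 0, 0, 0], [0.5, 0, 0, 0], [0.5, 0, 0, 0], [0.5, 0, 0, 0]]}}

```text
time: 46.3
tool_pos: [0.5838, 0.0043, 0.1128]
ee_rot: [-3.141, -0.0, 1.656]
wrist_force: [0.6, -3.2, -3.5]
width: 0.0214
finger_force: 30.0
```

{"api": "servo_tool", "payload": {"targets": [[-1, 0, 0, 0], [-3, 0, 0, 0], [-6, 0, -0.5, 0], [-6, 0, -4, 0], [-6, 0, -6, 0], [-6, 0, -6, 0], [-6, 0, -6, 0]]}}

```text
time: 47.18
tool_pos: [0.5885, -0.0561, 0.1718]
ee_rot: [-3.14, -0.001, 1.655]
wrist_force: [-1.3, -0.0, -2.3]
width: 0.022
finger_force: 30.0
```

```bash
python3 - <<'E'
from h import *
obs()
cm=camera_model("wrist");im=snapshot("wrist");cv2.imwrite("pics/w12.png",im)
a=np.radians(5);R=np.array([[np.cos(a),np.sin(a)],[-np.sin(a),np.cos(a)]])
H,S,V=cv2.split(cv2.cvtColor(im,cv2.COLOR_BGR2HSV))
m=((H<16)&(S>200)&(V>60)).astype(np.uint8)
def line(z,off):
    p=proj(cm,[[*st(x,y),z] for x,y in off]);return np.round(p,1).tolist()
print("proj bar rear y=0,.003,.0055 (with +2.8 bias)",line(.052,[(-.0225,.0028),(-.0225,.0058),(-.0225,.0083)]))
print("board end y=-3 biased",line(.02,[(-.08,-.0002)]))
u=int(line(.052,[(-.0225,0)])[0][0]);v=int(line(.052,[(-.0225,0)])[0][1])
print([(r,im[r,u].tolist()) for r in range(v-14,v+16)])
rel(.4630,-.2735,.175,26.9)
E
```

```text
{'time': 47.175, 'tool_pos': [0.5885, -0.0561, 0.1718], 'ee_rot': [-3.1399, -0.0006, 1.6554], 'wrist_force': [-1.343, -0.014, -2.2692], 'width': 0.022, 'finger_force': 29.9993}
proj bar rear y=0,.003,.0055 (with +2.8 bias) [[320.5, 100.1], [320.5, 96.3], [320.5, 93.2]]
board end y=-3 biased [[258.9, 104.4]]
[(89, [17, 61, 119]), (90, [19, 61, 119]), (91, [14, 56, 115]), (92, [12, 56, 114]), (93, [10, 50, 102]), (94, [3, 38, 81]), (95, [3, 33, 66]), (96, [2, 22, 51]), (97, [14, 21, 40]), (98, [55, 61, 74]), (99, [100, 108, 109]), (100, [116, 118, 122]), (101, [114, 116, 124]), (102, [106, 107, 110]), (103, [98, 101, 107]), (104, [107, 112, 117]), (105, [85, 92, 98]), (106, [59, 73, 90]), (107, [41, 66, 90]), (108, [42, 71, 93]), (109, [42, 67, 93]), (110, [48, 75, 99]), (111, [47, 74, 99]), (112, [44, 74, 96]), (113, [45, 75, 97]), (114, [44, 74, 97]), (115, [41, 69, 96]), (116, [41, 68, 94]), (117, [45, 72, 98]), (118, [45, 71, 95])]
-> (0.463, -0.2735, 0.175, 26.9) shift cm [-20.63, -14.33, -0.35] turn 68.0
```

The bars' rear edge is about 4 mm inside the tray, with tray floor visible between it and the board end. Next I return the stick to its pad.

{"api": "servo_tool", "payload": {"targets": [[-3, -2, -0.3, 5], [-8, -5, -0.3, 15], [-13, -9, -0.3, 25], [-18, -12, -0.3, 35], [-20.6, -14.3, -0.3, 45], [-20.6, -14.3, -0.3, 79], [-20.6, -14.3, -0.3, 79], [-20.6, -14.3, -0.3, 79]]}}

```text
time: 48.22
tool_pos: [0.4633, -0.2728, 0.1743]
ee_rot: [-3.139, 0.002, 0.302]
wrist_force: [-0.1, -0.5, -3.1]
width: 0.0216
finger_force: 30.0
```

{"api": "servo_tool", "payload": {"targets": [[0, 0, 0, 5], [0, 0, 0, 5], [0, 0, 0, 5], [0, 0, 0, 5]]}}

```text
time: 48.72
tool_pos: [0.464, -0.273, 0.1757]
ee_rot: [-3.141, 0.0, 0.222]
wrist_force: [0.2, -0.2, -2.4]
width: 0.0219
finger_force: 30.0
```

```bash
python3 - <<'E'
from h import *
obs();rel(.4630,-.2735,.1,15)
cm=camera_model("wrist");im=snapshot("wrist");cv2.imwrite("pics/w13.png",im)
print(proj(cm,[[*(np.array([.463,-.2735])+Rn.from_euler("z",14.7,degrees=True).as_matrix()[:2,:2]@[a*.045,b*.045]),.003] for a,b in((1,1),(1,-1))]))
# pad detection
H,S,V=cv2.split(cv2.cvtColor(im,cv2.COLOR_BGR2HSV));m=((H>=5)&(H<=20)&(S>90)).astype(np.uint8);m=cv2.morphologyEx(m,cv2.MORPH_OPEN,np.ones((3,3)))
n,l,s,c=cv2.connectedComponentsWithStats(m)
print([(s[i].tolist(),c[i].round().tolist()) for i in range(1,n) if s[i,4]>300])
E
```

```text
{'time': 48.725, 'tool_pos': [0.464, -0.273, 0.1757], 'ee_rot': [-3.1412, 0.0004, 0.2216], 'wrist_force': [0.2135, -0.1636, -2.3686], 'width': 0.0219, 'finger_force': 29.9991}
-> (0.463, -0.2735, 0.1, 15) shift cm [-0.11, 0.03, 7.57] turn -2.3
[[275.56608817 147.11935174]
 [363.09428793 143.97824451]]
[([17, 0, 391, 129, 39097], [222.0, 53.0]), ([417, 72, 97, 96, 7304], [465.0, 119.0]), ([278, 145, 86, 90, 6322], [322.0, 184.0]), ([365, 309, 12, 68, 460], [372.0, 343.0])]
```

View pics/w13.png

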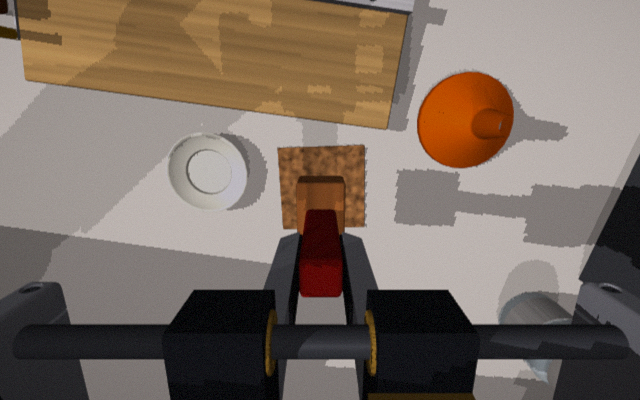

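The pad's top edge runs from (278,146) to (365,145), and the stick hangs centred above it. The saucer and funnel are untouched. I'm lowering the stick.

{"api": "servo_tool", "payload": {"targets": [[-0.1, 0.2, 3, -2], [-0.1, 0.2, 6, -2], [-0.1, 0.2, 7, -2], [-0.1, 0.2, 7.5, -2], [-0.1, 0.2, 7.5, -2], [-0.1, 0.2, 7.5, -2]]}}

```text
time: 49.52
tool_pos: [0.4643, -0.2758, 0.1024]
ee_rot: [3.14, -0.002, 0.256]
wrist_force: [-0.1, 0.3, -2.4]
width: 0.0217
finger_force: 30.0
```

{"api": "servo_tool", "payload": {"targets": [[0, 0, 0.15, 0], [0, 0, 0.3, 0], [0, 0, 0.45, 0], [0, 0, 0.5, 0], [0, 0, 0.5, 0]]}}

```text
time: 50.15
tool_pos: [0.4635, -0.2753, 0.096]
ee_rot: [-3.142, 0.0, 0.256]
wrist_force: [-0.4, 0.1, -1.6]
width: 0.0215
finger_force: 30.0
```

{"api": "servo_tool", "payload": {"targets": [[0, 0, 0.05, 0], [0, 0, 0.1, 0], [0, 0, 0.1, 0]]}}

```text
time: 50.52
tool_pos: [0.4637, -0.2754, 0.0957]
ee_rot: [3.141, -0.0, 0.256]
wrist_force: [-2.0, 1.2, 2.3]
width: 0.0217
finger_force: 30.0
```

{"api": "servo_tool", "payload": {"targets": [[0, 0, 0, 0], [0, 0, 0, 0], [0, 0, 0, 0], [0, 0, 0, 0], [0, 0, 0, 0], [0, 0, -3, 0], [0, 0, -8, 0], [0, 0, -8, 0]], "claw": 0}}

```text
time: 51.52
tool_pos: [0.4658, -0.2769, 0.1804]
ee_rot: [3.133, -0.006, 0.256]
wrist_force: [0.1, 0.1, 0.1]
width: 0.0931
finger_force: 0.0
```

{"api": "servo_tool", "payload": {"targets": [[0, 0, -3, 0], [0, 0, -3, 0], [0, 0, -3, 0], [0, 0, -3, 0]], "claw": 255}}

```text
time: 52.02
tool_pos: [0.4629, -0.2748, 0.2031]
ee_rot: [-3.139, 0.002, 0.256]
wrist_force: [-0.3, 0.0, 0.8]
width: 0.0575
finger_force: 0.0
```

```bash
python3 - <<'E'
from h import *
obs()
cm=camera_model("wrist");im=snapshot("wrist");cv2.imwrite("pics/w14.png",im)
roi=np.zeros((400,640),np.uint8);roi[120:300,230:420]=1
m=redmask(im)*roi;ys,xs=np.nonzero(m);print("red",len(xs),xs.min(),xs.max(),ys.min(),ys.max())
H,S,V=cv2.split(cv2.cvtColor(im,cv2.COLOR_BGR2HSV))
b=m*(V>110);ys,xs=np.nonzero(b);print("top face",len(xs),xs.mean(),ys.mean(), ray(cm,[[xs.mean(),ys.mean()]],.117) if len(xs) else 0)
print("expected top of handle",proj(cm,[[.4635,-.2753,.117]]))
print("station targets: front panel push start",st(-.1,.125));rel(*st(-.1,.125),.2,95)
E
```

```text
{'time': 52.025, 'tool_pos': [0.4629, -0.2748, 0.2031], 'ee_rot': [-3.1392, 0.002, 0.2557], 'wrist_force': [-0.3146, 0.0259, 0.7994], 'width': 0.0575, 'finger_force': 0.0}
red 620 309 334 180 222
top face 511 320.48140900195693 211.4931506849315 [[ 0.46333245 -0.27441691]]
expected top of handle [[321.59055416 211.56509271]]
station targets: front panel push start (np.float64(0.49528606234736816), np.float64(0.14470876298670238))
-> (np.float64(0.49528606234736816), np.float64(0.14470876298670238), 0.2, 95) shift cm [13.74, -39.78, 0.39] turn -80.3
```

{"api": "servo_tool", "payload": {"targets": [[2, -6, 0, -10], [4, -12, 0, -20], [6, -18, 0, -30], [8, -24, 0, -41], [10, -30, 0, -51], [12, -36, 0, -62], [13.7, -39.8, 0, -72], [13.7, -39.8, 0, -80]]}}

```text
time: 53.08
tool_pos: [0.4949, 0.1476, 0.2038]
ee_rot: [-3.14, -0.001, 1.662]
wrist_force: [-0.1, -0.4, 0.7]
width: 0.0004
finger_force: 0.0
```

{"api": "servo_tool", "payload": {"targets": [[0, 0, 0, 0], [0, 0, 0, 0], [0, 0, 0, 0]]}}

```text
time: 53.45
tool_pos: [0.4955, 0.1438, 0.2049]
ee_rot: [-3.142, 0.0, 1.65]
wrist_force: [-0.4, -0.4, -0.4]
width: 0.0002
finger_force: 0.0
```

```bash
python3 - <<'E'
from h import *
obs();rel(*st(-.1,.125),.036,95)
E
```

```text
{'time': 53.45, 'tool_pos': [0.4955, 0.1438, 0.2049], 'ee_rot': [-3.1415, 0.0001, 1.6496], 'wrist_force': [-0.4419, -0.4048, -0.3946], 'width': 0.0002, 'finger_force': 0.0}
-> (np.float64(0.49528606234736816), np.float64(0.14470876298670238), 0.036, 95) shift cm [0.1, -0.01, 16.89] turn -0.5
```

{"api": "servo_tool", "payload": {"targets": [[0, 0, 6, -0.5], [0, 0, 12, -0.5], [0, 0, 16, -0.5], [0, 0, 16.9, -0.5], [0, 0, 16.9, -0.5], [0, 0, 16.9, -0.5]]}}

```text
time: 54.2
tool_pos: [0.4975, 0.1446, 0.0386]
ee_rot: [3.137, -0.0, 1.66]
wrist_force: [0.4, -0.1, 0.5]
width: 0.0006
finger_force: 0.0
```

{"api": "servo_tool", "payload": {"targets": [[0, 1, 0, 0], [0, 1.7, 0, 0], [0, 2.4, 0, 0], [0, 3.1, 0, 0], [0, 3.8, 0, 0], [0, 4.5, 0, 0], [0, 5.2, 0, 0], [0, 5.9, 0, 0]]}}

```text
time: 55.2
tool_pos: [0.554, 0.1498, 0.036]
ee_rot: [-3.14, 0.0, 1.661]
wrist_force: [-5.9, -0.2, 4.9]
width: 0.001
finger_force: 3.0
```

{"api": "servo_tool", "payload": {"targets": [[0, 0.6, 0, 0], [0, 1, 0, 0], [0, 1.4, 0, 0], [0, 1.8, 0, 0], [0, 2, 0, 0], [0, 2.2, 0, 0], [0, 2.2, 0, 0]]}}

```text
time: 56.08
tool_pos: [0.5757, 0.1517, 0.036]
ee_rot: [-3.14, 0.0, 1.661]
wrist_force: [-6.2, -1.2, 4.5]
width: 0.0004
finger_force: 3.0
```

{"api": "servo_tool", "payload": {"targets": [[0, 0.1, 0, 0], [0, 0.2, 0, 0], [0, 0.3, 0, 0], [0, 0.3, 0, 0]]}}

```text
time: 56.58
tool_pos: [0.5785, 0.1519, 0.036]
ee_rot: [-3.139, 0.0, 1.661]
wrist_force: [-5.5, 0.1, 5.4]
width: 0.0005
finger_force: 3.2
```

{"api": "servo_tool", "payload": {"targets": [[0, 0.1, 0, 0], [0, 0.2, 0, 0], [0, 0.3, 0, 0], [0, 0.3, 0, 0]]}}

```text
time: 57.08
tool_pos: [0.5799, 0.1521, 0.036]
ee_rot: [-3.136, 0.0, 1.661]
wrist_force: [-10.8, -0.8, 8.6]
width: 0.0004
finger_force: 5.3
```

{"api": "servo_tool", "payload": {"targets": [[0, 0.1, 0, 0], [0, 0.2, 0, 0], [0, 0.3, 0, 0], [0, 0.3, 0, 0]]}}

```text
time: 57.58
tool_pos: [0.5799, 0.1521, 0.036]
ee_rot: [-3.129, 0.001, 1.661]
wrist_force: [-18.3, -2.0, 14.1]
width: 0.0005
finger_force: 9.3
```

{"api": "servo_tool", "payload": {"targets": [[0, -0.5, 0, 0], [0, -1, 0, 0], [0, -2, 0, 0], [0, -4, 0, 0], [0, -8, -4, 0], [0, -14, -10, 0], [0, -20, -16, 0], [0, -22, -18, 0]]}}

```text
time: 58.58
tool_pos: [0.3725, 0.1333, 0.2098]
ee_rot: [3.139, -0.0, 1.66]
wrist_force: [0.7, 0.5, 1.7]
width: 0.0005
finger_force: 0.0
```

{"api": "servo_tool", "payload": {"targets": [[-6, -2, 0, 0], [-12, -4, 0, 0], [-18, -6, 0, 0], [-20, -6, 0, 0], [-20, -6, 0, 0]]}}

```text
time: 59.2
tool_pos: [0.3317, -0.0725, 0.2085]
ee_rot: [3.14, 0.001, 1.656]
wrist_force: [-0.1, 1.4, 0.1]
width: -0.0001
finger_force: 0.0
```

```bash
python3 - <<'E'
from h import *
obs()
a=cv2.imread("pics/top0.png");im=snapshot("top");cv2.imwrite("pics/t9.png",im);cm=camera_model("top")
H,S,V=cv2.split(cv2.cvtColor(im,cv2.COLOR_BGR2HSV));H0,S0,V0=cv2.split(cv2.cvtColor(a,cv2.COLOR_BGR2HSV))
y=lambda H,S,V:((H>20)&(H<32)&(S>150)).astype(np.uint8)
for n,m in(("now",y(H,S,V)),("start",y(H0,S0,V0))):
    m=m.copy();m[:, :210]=0;m[:,315:]=0;m[:160]=0;m[230:]=0;ys,xs=np.nonzero(m);print(n,len(xs),xs.mean(),ys.mean(),"expected home/out",proj(cm,[[*st(-.003,.125),.056],[*st(-.06,.125),.056]]).round(1).tolist())
d=cv2.absdiff(im,a).max(2)>40
d=cv2.morphologyEx(d.astype(np.uint8),cv2.MORPH_OPEN,np.ones((3,3)));n,l,s,c=cv2.connectedComponentsWithStats(d)
print([(s[i].tolist(),c[i].round().tolist()) for i in range(1,n) if s[i,4]>25])
bars("pics/t9.png",False)
w=snapshot("side");b=cv2.imread("pics/side0.png");cv2.imwrite("pics/s9.png",w)
m=redmask(w);m[:,:350]=0;m[:, 450:]=0;ys,xs=np.nonzero(m);print("side stick red",len(xs),xs.mean() if len(xs) else 0,ys.min() if len(ys) else 0,ys.max() if len(ys) else 0, proj(camera_model("side"),[[.4635,-.2753,.031],[.4635,-.2753,.117]]).round().tolist())
E
```

```text
{'time': 59.2, 'tool_pos': [0.3317, -0.0725, 0.2085], 'ee_rot': [3.1402, 0.0008, 1.6564], 'wrist_force': [-0.1466, 1.3539, 0.1189], 'width': -0.0001, 'finger_force': 0.0}
now 278 265.61870503597123 199.95323741007195 expected home/out [[266.1, 199.9], [267.8, 219.1]]
start 287 265.29965156794424 200.03135888501743 expected home/out [[266.1, 199.9], [267.8, 219.1]]
[([191, 221, 32, 23, 625], [206.0, 232.0]), ([318, 236, 23, 24, 357], [329.0, 248.0]), ([282, 239, 31, 24, 620], [297.0, 250.0]), ([343, 242, 7, 12, 61], [346.0, 248.0]), ([241, 245, 32, 24, 628], [256.0, 256.0]), ([489, 252, 104, 40, 1834], [554.0, 266.0]), ([316, 255, 87, 145, 5746], [361.0, 319.0]), ([436, 262, 29, 15, 224], [451.0, 270.0]), ([508, 265, 38, 33, 712], [525.0, 281.0]), ([495, 267, 6, 12, 59], [498.0, 273.0]), ([432, 302, 75, 44, 2446], [468.0, 323.0]), ([519, 306, 121, 94, 5317], [581.0, 373.0]), ([607, 326, 33, 11, 267], [625.0, 332.0]), ([429, 332, 123, 68, 3199], [499.0, 373.0]), ([278, 335, 65, 53, 2080], [307.0, 359.0]), ([240, 372, 42, 28, 836], [260.0, 388.0]), ([293, 391, 12, 9, 84], [299.0, 395.0])]
[262. 181.] 102 [652.8 168.6] rect [653.2 168.5] [30.2 31. ] 89.9
[449. 208.] 657 [ 557.5 -389. ] rect [ 557.8 -389.9] [84.6 84.3] 42.2
[413. 241.] 339 [ 462.9 -276.8] rect [ 463.8 -278.2] [63.2 57. ] 16.7
side stick red 142 403.5845070422535 165 191 [[401.0, 190.0], [404.0, 165.0]]
```

The tray panel reads exactly as it did when latched at the start. The stick stands upright on the pad, no bars are left outside, and the other items haven't moved.

```bash
python3 -c "
from bench import *
print(close_job())"
```

```text
the job is handed in; nothing more can be done
None
```

The job is handed in, with no score returned: all four panela bars are in the caddy's tray, the tray is pushed home and stays shut, the push stick is upright on its pad, and the other kitchen things are where they were.

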